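# Put the stray rain boot away toe-out and shut the shoe bench

## Robot

A 6-joint arm with a two-finger parallel gripper is mounted at the origin on the work surface. World frame = base frame: x ahead of the robot, y to its left, z up, the work surface at z = 0. Lengths are in m, angles in degrees, forces in N, time in s.
With the tool pointing down it reaches from about 0.25 to 0.725 m from the base axis. Payload 9.7 kg.
Tool frame: the origin (TCP) lies between the finger pads; the fingertips stand 11 mm ahead of it and the grasp point (between the pads) lies 8 mm behind it; y points along the fingers, x is the direction in which the jaws open and shut, and the axes are right-handed (so a half turn about y gives the same grasp; the last joint's range is limited). The gripper opens to 85 mm and grips with 20 to 120 N. Pads are 22 mm wide; open, the fingers measure 114 mm over their backs; the gripper's body (76 mm by 85 mm) begins 54 mm behind the grasp point. The pads swing forward as they close: fully open they stand 13 mm farther back than shut.
Start: joints at [67.895, 4.979, 10.078, 95.1, 0, 90], TCP at [0.207, 0.51, 0.242] pointing down, gripper open.
Joint ranges: [-179.16, 179.16], [-48.56, 103.87], [-65.8, 70.77], [-126.05, 130.52], [-82.76, 87.17], [-180, 180]. Speed limits (degrees/s): [127.2, 127.2, 147.25, 180, 180, 180].

## Interface

Orientations are given as [roll, pitch, yaw] about the fixed x, y, z axes, in that order (R = Rz(yaw) Ry(pitch) Rx(roll)).
In Python, from bench import env gives the robot as it stands.
- The arm moves only by the shell command python3 -m handwheel 'ROWS'. ROWS is JSON, a list of rows, each a list of 7 numbers: the turn, a rotation vector about the tool's x, y, z in rad, then the shift along the tool's x, y, z in cm, then the closure in counts, from 0 (fully open) to 255 (shut). In form: [[ax, ay, az, x, y, z, fingers], ...]. A call has exactly 8 rows; each row is the pose to reach, as a shift and turn from the pose commanded when the call began, along the tool's axes at that moment; what a row does not reach only later rows make up. A row lasts 1/12 s, in which the tool goes at most 41.7 mm and 7.16 degrees, less where a joint would pass 70% of its speed; a pose out of reach is approached as far as the arm can. A call with a gripper value outside its range is refused whole. The fingers move at their own pace and stop on an object; the grip force is fixed at half the most. Time passes only in rows, so rows that repeat a pose let the fingers close, or fill a call up. It gives the time, the measured TCP pose, the force and the opening at its end, in the units of the state.
- env.get_obs(): the state, without advancing time (a new reading comes with each control period).
- env.get_image(name): name is "side" or "top" or "wrist"; returns a dict with "frame" (384x512x3 uint8, blue, green, red), "z_map" (384x512 float32, m along the optical axis (not along the pixel's ray), 0 where there is no reading), "intrinsics" (3x3 intrinsics, pixels), "k1" (the pictures are not rectified: a ray, as slopes to the right and down, at radius r is drawn at 1 + k1 r^2 times it, then the intrinsics apply), "R" (3x3) and "t" (3): a world point X has camera coordinates R X + t. Camera axes: x right, y down, z forward; pixel columns grow to the right and rows downward; lengths in m; the calibration is good to about 2 mm. A picture is of the moment at which its call begins.
- env.job_done(): hands the job in, once; it reports no verdict.
The state is a dict: "clock": time; "q": joint angles; "dq": joint speeds; "tau": joint torques, N m; "tool_pos": TCP position; "ee_rot": TCP orientation; "ft_force": force on the tool from outside, world axes, zero at the start; "wrist_torque": the same for the moment, N m; "width": finger opening in m.
Only numpy, scipy, OpenCV 4.12 (cv2) and the standard library are available. Lean on these libraries where they do the work, as an engineer would, in place of code of your own. Each camera call takes 0.05 s, during which the arm holds its last target. There are 200 camera calls.

## Task

One of the low rain boots has been left askew on the let-down front panel of the shoe bench. Turn it and slide it into the compartment heel first, so that it stands close beside its mate with its toe facing straight out to the front. Then swing the panel up, press it until its catch snaps shut, give its bar a light tug to check that it holds (press it again if it comes open), and leave it shut; do not shift the boot's mate, the coin jar, the door stopper, the tray or the hangers.

Things in the scene. Friction and masses are not known exactly. Their poses are not given: they have to be found in the camera images.
- bench: Low child's shoe bench of light ash, fixed. Origin on the worktop (z = 0), midway along the front plane of its frame; x runs from front to back, y to the left seen from the robot, z up. Slatted seat: underside 270 mm, top 286 mm up, x = -20 to 215 mm, y = -235 to 235 mm. Its front edge juts 20 mm before the front plane: a tool working below it must lean back towards the robot.
- bench_floor_front (a point): Front edge of the compartment floor, in the middle. The floor is 80 mm above the worktop and runs from the front plane 200 mm back to the back rail (x = 0 to 200 mm in the bench's frame), clear between end posts at y = -200 and 200 mm, 190 mm high, open at the front while the panel is down.
- panel (a joint): Drop-down front panel, 444 mm wide, 200 mm long, 14 mm thick, hinged along its lower edge. 1.571 rad = let down level (start), 0 = upright, shut. Down, its upper face is level with the compartment floor and reaches to x = -201 mm in the bench's frame, with 66 mm of free space below: it can be lifted by its side or front edges. Shut, it fills x = -14 to 0 mm, its upper edge just below the seat.
- panel_hinge (a point): Middle of the panel's hinge line, 7 mm before the front plane, 73 mm above the worktop; the line runs along the bench's y. A counterbalanced friction stay holds the panel at any angle; 1 to 3 N at the free edge swings it. It can be pushed up with a finger from below and then pushed shut on its outer face or edge.
- panel_edge (a point): Middle of the panel's free edge, in mid-thickness, 194 mm from the hinge line; moves with the panel. The side edges lie 222 mm to either side.
- catch (a point): Ball catch in the middle of the panel's free edge (steel strike under the seat). The closing panel stops on it at about 0.075 rad; about 13 N on the bar snaps it in. From 0 to about 0.007 rad is free play inside the catch: a tug moves the panel that far, then the catch holds up to about 11 N on the bar; a harder pull opens it.
- pull_bar (a point): Steel bar handle on the panel's outer face, 10 mm thick, 160 mm long along y, its axis 42 mm off the face and 170 mm from the hinge line; origin at its middle. Legs to the panel 64 mm either side of the middle. Panel shut: 243 mm above the worktop, 31 mm clear between bar and the seat's edge, to be hooked or pinched from above. Panel down: it hangs below the panel.
- boot_center (a point): The stray boot: low rain boot of hard teal plastic, navy sole, pale toe guard, stuffed with cedar, about 0.34 kg; 190 mm long, 84 wide, 78 high at the collar (heel half), 55 at the toe. Point at its middle, 39 mm above the sole. Its x axis runs from toe (-95 mm) to heel (+95 mm), z up. Starts upright on the let-down panel, its toe up to 110 degrees from straight out to either side.
- boot_toe (a point): Tip of the stray boot's toe, 20 mm above its sole. Outline of the boot from above: hull of three circles on its x axis: radius 36 mm at x = -59 mm (toe), 42 mm at -35 mm, 36 mm at +59 mm (heel). It slides when pushed low (friction about 0.6).
- boot_heel (a point): Back of the stray boot's heel, 20 mm above its sole.
- mate_center (a point): The boot's mate, alike, same axes, already in the compartment with its toe out, anywhere from left to right. The stray boot goes beside it on the side with more room, middle to middle at most 155 mm (115 mm leaves a comfortable gap).
- coin_jar_center (a point): Bystander: sealed glass coin jar, 84 mm in diameter, 122 mm high, standing on the worktop beside the bench; point at its middle.
- door_stopper_center (a point): Bystander: chrome door stopper, 54 mm in diameter, 80 mm high, standing on the seat; point at its middle.
- tray_center (a point): Bystander: brown ceramic tray, 120 x 180 x 22 mm, on the seat; point at its middle.
- hanger_a: Bystander: small red plastic hanger, 236 mm wide, lying flat on the worktop (10 mm high); origin near its middle, on the worktop.
- hanger_b: Bystander: small white plastic hanger, alike.
Not all that is in view belongs to the job. Leave any green or purple look-alike of the part that bears boot_center alone.

How it is judged:
By the outcome, as a careful person would: the job done as asked, in the order asked, and still so for the second after the job is handed in, with the robot touching nothing.
It also fails if it takes over 72 s, if anything falls off the work surface, if the arm or the gripper's body presses on something with over 40 N, if the wrist force passes 120 N, or if a joint passes its speed limit or range.

## Working session

There is one attempt and no reset: what is moved stays moved. The work goes in short steps, Python scripts to look and compute and a shell command to move; the robot and the scene stay as the last step left them, time stands still between calls to the robot, and variables do not carry over. Pictures are saved under pics/ and viewed, about 8 in all and at most 12, crops included, and the job is handed in when it is done.

```bash
ls && mkdir -p pics
cat > h.py <<'E'
import numpy as np, cv2
from bench import env
def snap(n,fn=None):
    d=env.get_image(n)
    if fn: cv2.imwrite('pics/'+fn,d['frame'])
    np.savez('last_%s.npz'%n,**{k:np.array(v) for k,v in d.items()})
    return d
def load(n): return dict(np.load('last_%s.npz'%n))
def rays(d,uv):
    uv=np.atleast_2d(np.array(uv,float)); K=d['intrinsics']
    p=cv2.undistortPoints(uv.reshape(-1,1,2),K,np.array([float(d['k1']),0,0,0,0])).reshape(-1,2)
    v=np.c_[p,np.ones(len(p))]
    R=d['R'];return -R.T@d['t'], v@R
def plane(d,uv,z):
    c,r=rays(d,uv); return c+r*((z-c[2])/r[:,2])[:,None]
def depth(d,uv):
    c,r=rays(d,uv); uv=np.atleast_2d(uv).astype(int)
    return c+r*d['z_map'][uv[:,1],uv[:,0]][:,None]
def proj(d,X):
    X=np.atleast_2d(X)
    return cv2.projectPoints(X.astype(float),cv2.Rodrigues(d['R'])[0],d['t'].astype(float),d['intrinsics'],np.array([float(d['k1']),0,0,0,0]))[0].reshape(-1,2)
E
python3 - <<'E'
from h import *
a=snap('top','top0.png');b=snap('side','side0.png')
for d in(a,b): print(d['intrinsics'].tolist(),d['k1'],(-d['R'].T@d['t']).round(3),d['R'].round(2).tolist())
cv2.imwrite('pics/both0.png',np.vstack([a['frame'],b['frame']])[:, :] if 0 else cv2.resize(np.hstack([a['frame'],b['frame']]),(800,300)))
print(env.get_obs())
E
```

```text
pics
[[428.4395896251426, 0.0, 260.21864592140486], [0.0, 428.4395896251426, 192.9374148865629], [0.0, 0.0, 1.0]] -0.1434098885904917 [ 0.312 -0.013  1.473] [[0.03, -1.0, 0.01], [-0.98, -0.03, -0.19], [0.19, -0.0, -0.98]]
[[416.4572578472074, 0.0, 252.1896392802545], [0.0, 416.4572578472074, 195.0659529428229], [0.0, 0.0, 1.0]] -0.08923353045467057 [-0.016 -0.578  0.915] [[0.72, -0.7, 0.01], [-0.46, -0.49, -0.74], [0.52, 0.52, -0.67]]
{'clock': 0.1, 'q': array([6.78943328e+01, 5.00755783e+00, 1.00384338e+01, 9.50995189e+01,
       1.57651548e-04, 8.99999642e+01]), 'dq': array([-0.00940573, -0.17009286,  0.16546203,  0.08369859,  0.00833862,
        0.00219855]), 'tau': array([-8.05837153e-04, -5.21559405e+01,  4.65653515e+01,  1.60222419e-02,
       -1.18506414e-04, -2.58292852e-05]), 'tool_pos': array([0.20689924, 0.50938884, 0.24165269]), 'ee_rot': array([-8.99998423e+01,  6.86428865e-02,  6.78943687e+01]), 'ft_force': array([-1.03263989, -0.28791886,  0.12963844]), 'wrist_torque': array([ 0.02818623,  0.06238356, -0.00386755]), 'width': 0.08522541873421767}
```

View pics/top0.png

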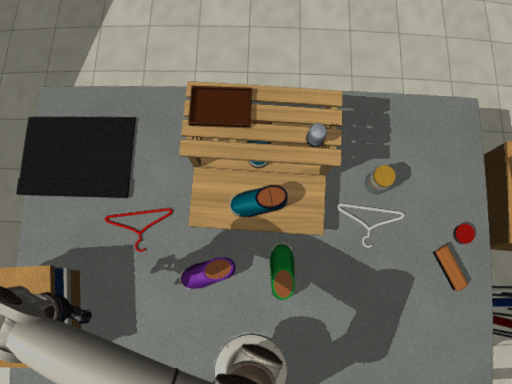

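View pics/side0.png

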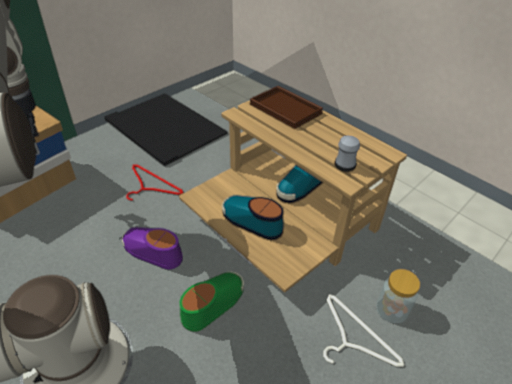

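```bash
cat > m.py <<'E'
from h import *
def cloud(d):
    H,W=d['z_map'].shape; u,v=np.meshgrid(np.arange(W),np.arange(H))
    uv=np.c_[u.ravel(),v.ravel()]; P=depth(d,uv); P[d['z_map'].ravel()==0]=np.nan
    return P.reshape(H,W,3)
E
python3 - <<'E'
from m import *
for n in('top','side'):
    d=load(n);P=cloud(d);hsv=cv2.cvtColor(d['frame'],cv2.COLOR_BGR2HSV)
    z=P[...,2]; print(n,'valid',np.isfinite(z).mean())
    wood=(hsv[...,0]>8)&(hsv[...,0]<28)&(hsv[...,1]>70)
    for nm,lo,hi in(('panel',.06,.1),('seat',.27,.3)):
        m=(wood&(z>lo)&(z<hi)&(P[...,0]>.2)&(P[...,0]<.9)&(abs(P[...,1])<.4)).astype(np.uint8)
        m=cv2.morphologyEx(m,cv2.MORPH_OPEN,np.ones((3,3)))
        k,l,s,c=cv2.connectedComponentsWithStats(m)
        pts=P[m>0]
        r=cv2.minAreaRect(pts[:,:2].astype(np.float32)); print(nm,len(pts),np.median(pts[:,2]).round(4),r,cv2.boxPoints(r).round(3).tolist())
    teal=((hsv[...,0]>85)&(hsv[...,0]<112)&(hsv[...,1]>90)).astype(np.uint8)
    k,l,s,c=cv2.connectedComponentsWithStats(teal)
    for i in range(1,k):
        if s[i,4]>60:
            q=P[l==i]; q=q[np.isfinite(q[:,2])]; print('teal',s[i],c[i].round(1),q.mean(0).round(3),q.min(0).round(3),q.max(0).round(3))
E
```

```text
top valid 0.99603271484375
panel 8517 0.0797 ((0.5460047721862793, -0.008635655045509338), (0.44552773237228394, 0.581749677658081), 86.921142578125) [[0.24400000274181366, -0.2150000035762787], [0.8240000009536743, -0.24699999392032623], [0.8479999899864197, 0.1979999989271164], [0.2680000066757202, 0.2290000021457672]]
seat 9555 0.2856 ((0.7562264204025269, -0.01692245900630951), (0.47070959210395813, 0.2378506362438202), 87.80281829833984) [[0.628000020980835, -0.24799999594688416], [0.8659999966621399, -0.25699999928474426], [0.8840000033378601, 0.21400000154972076], [0.6460000276565552, 0.22300000488758087]]
teal [231 189  56  27 685] [249.7 204.2] [0.535 0.015 0.137] [ 0.504 -0.1    0.093] [0.583 0.075 0.163]
teal [ 55 268   8  29 177] [ 58.6 281.3] [0.271 0.604 0.157] [0.227 0.491 0.124] [0.312 0.611 0.371]
teal [493 298  19   9 105] [502.4 301.8] [ 0.196 -1.219 -0.548] [ 0.173 -1.232 -0.631] [ 0.216 -1.205 -0.474]
side valid 0.9958597819010416
panel 11112 0.0815 ((0.5616863965988159, -0.00808185338973999), (0.4465576112270355, 0.6167405843734741), 87.24156951904297) [[0.24300000071525574, -0.2160000056028366], [0.859000027179718, -0.2460000067949295], [0.8799999952316284, 0.20000000298023224], [0.2639999985694885, 0.23000000417232513]]
seat 8039 0.2875 ((0.757360577583313, -0.01483185589313507), (0.47407394647598267, 0.23829205334186554), 87.52549743652344) [[0.628000020980835, -0.24699999392032623], [0.8659999966621399, -0.25699999928474426], [0.8870000243186951, 0.21699999272823334], [0.6489999890327454, 0.22699999809265137]]
teal [ 35 132  31  33 533] [ 49.9 146.9] [0.267 0.607 0.158] [ 0.09  -0.018 -0.411] [0.576 1.538 0.547]
teal [279 166  42  33 774] [297.9 182.6] [ 0.724 -0.024  0.132] [ 0.674 -0.051  0.094] [0.804 0.02  0.159]
teal [ 224  196   59   43 1257] [250.7 217.5] [ 0.528 -0.028  0.129] [ 0.503 -0.105  0.092] [0.575 0.072 0.162]
```

```bash
cat >> m.py <<'E'
B0=np.array([.6594,-.012]); BY=np.deg2rad(-2.4)
def tob(P): 
    c,s=np.cos(BY),np.sin(BY); q=P-np.r_[B0,0]; return np.stack([c*q[...,0]+s*q[...,1],-s*q[...,0]+c*q[...,1],q[...,2]],-1)
def fromb(P):
    P=np.asarray(P,float);c,s=np.cos(BY),np.sin(BY); return np.stack([c*P[...,0]-s*P[...,1]+B0[0],s*P[...,0]+c*P[...,1]+B0[1],P[...,2]],-1)
def boots(names=('top','side'),pr=True):
    out={}
    for n in names:
        d=load(n);Q=tob(cloud(d));hsv=cv2.cvtColor(d['frame'],cv2.COLOR_BGR2HSV)
        out[n]=(Q,hsv,d)
    return out
E
python3 - <<'E'
from m import *
o=boots();allb=[]
for n,(Q,hsv,d) in o.items():
    x,y,z=Q[...,0],Q[...,1],Q[...,2]
    m=(z>.07)&(z<.09)&(x>-.23)&(x<-.02)&(abs(y)<.26)
    p=Q[m]
    r=cv2.minAreaRect(p[:,:2].astype(np.float32)); print(n,'panel',np.median(p[:,2]).round(4),p.min(0).round(3),p.max(0).round(3),r[2])
    f=[ (yy,np.min(p[abs(p[:,1]-yy)<.01,0])) for yy in(-.2,-.15,.0,.15,.2)]; print('front edge',np.round(f,3).tolist())
    m=(z>.088)&(z<.2)&(x>-.2)&(x<-.0)&(abs(y)<.2)
    p=Q[m]; p=p[(np.abs(p[:,0]+.1)<.09)]; allb.append(p)
    r=cv2.minAreaRect(p[:,:2].astype(np.float32)); print('boot',len(p),np.round(r[0]+r[1]+(r[2],),3),p.min(0).round(3),p.max(0).round(3))
    m=(z>.085)&(z<.2)&(x>.002)&(x<.2)&(abs(y)<.19)
    teal=(hsv[...,0]>85)&(hsv[...,0]<125)&(hsv[...,1]>60)
    pale=(hsv[...,1]<90)&(hsv[...,2]>110)
    for k,mm in(('mate',m&teal),('matepale',m&pale)):
        p=Q[mm]; 
        if len(p)>3: print(k,len(p),p.min(0).round(3),p.max(0).round(3),p.mean(0).round(3))
    b=(z>.088)&(z<.2)&(x>-.2)&(x<0)&(abs(y)<.2)&pale; p=Q[b]
    if len(p): print('straypale',len(p),p.mean(0).round(3))
p=np.vstack(allb)
r=cv2.minAreaRect(p[:,:2].astype(np.float32)); print('both',np.round(r[0]+r[1]+(r[2],),3), cv2.boxPoints(r).round(3).tolist())
s=o['side'][2]['frame'][140:300,180:400]; cv2.imwrite('pics/c1.png',cv2.resize(s,None,fx=3.4,fy=3.4,interpolation=cv2.INTER_CUBIC))
E
```

```text
top panel 0.0798 [-0.2   -0.225  0.07 ] [-0.02   0.221  0.09 ] 0.08058097213506699
front edge [[-0.2, -0.199], [-0.15, -0.199], [0.0, -0.199], [0.15, -0.199], [0.2, -0.2]]
boot 1388 [-9.2000e-02  1.0000e-03  3.9200e-01  1.5000e-01  8.7383e+01] [-0.171 -0.193  0.088] [-0.011  0.195  0.165]
mate 71 [ 0.013 -0.027  0.109] [0.086 0.042 0.154] [0.05  0.006 0.133]
matepale 15 [ 0.01  -0.03   0.101] [0.082 0.032 0.124] [0.019 0.016 0.111]
straypale 21 [-0.127  0.078  0.111]
side panel 0.0817 [-0.202 -0.223  0.07 ] [-0.02   0.223  0.09 ] 0.016372621059417725
front edge [[-0.2, -0.2], [-0.15, -0.199], [0.0, -0.202], [0.15, -0.202], [0.2, -0.201]]
boot 2031 [-1.1300e-01 -3.6000e-02  2.4700e-01  1.1100e-01  8.3873e+01] [-0.178 -0.158  0.088] [-0.058  0.089  0.164]
mate 802 [ 0.011 -0.036  0.089] [0.146 0.037 0.159] [ 0.064 -0.009  0.131]
matepale 98 [ 0.009 -0.025  0.099] [0.034 0.037 0.119] [ 0.018 -0.001  0.111]
straypale 26 [-0.145  0.072  0.115]
both [-9.4000e-02  1.0000e-03  3.9400e-01  1.5100e-01  8.6456e+01] [[-0.18199999630451202, -0.1899999976158142], [-0.03099999949336052, -0.20000000298023224], [-0.007000000216066837, 0.19300000369548798], [-0.15700000524520874, 0.2029999941587448]]
```

View pics/c1.png

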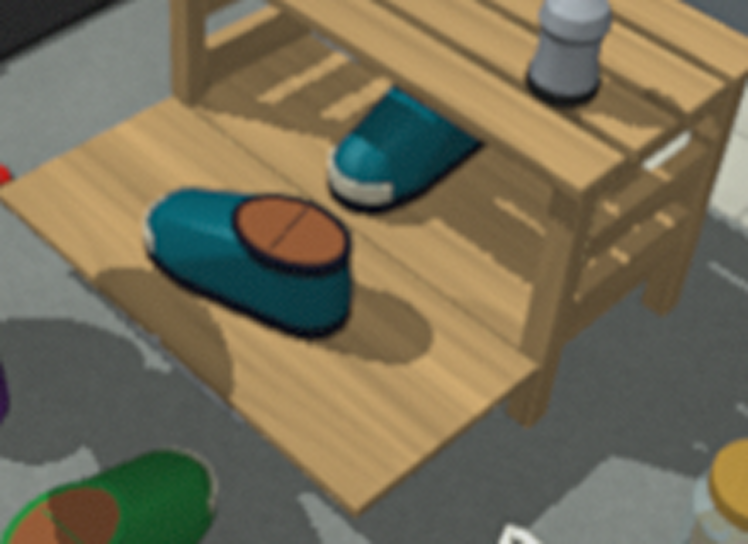

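```bash
cat > p.py <<'E'
from h import *
from scipy.spatial.transform import Rotation as Ro
# print rotvec + shift (tool axes, cm) from the present pose to a world target
def tool(app,jaw):   # approach (tool y) and jaw (tool x) directions
    y=np.array(app,float);y/=np.linalg.norm(y);x=np.array(jaw,float);x-=y*(x@y);x/=np.linalg.norm(x)
    return np.c_[x,y,np.cross(x,y)]
def cur(): o=env.get_obs();return Ro.from_euler('xyz',o['ee_rot'],degrees=True),np.array(o['tool_pos']),o
def go(pos,R=None):
    C,p,o=cur(); 
    rv=np.zeros(3) if R is None else (C.inv()*Ro.from_matrix(R)).as_rotvec()
    s=C.inv().apply(np.array(pos)-p)*100
    print('rv',rv.round(3),'cm',s.round(2),'deg',np.rad2deg(np.linalg.norm(rv)).round(1),'dist',np.linalg.norm(s).round(1))
E
python3 - <<'E'
from m import *; from p import *
o=boots();pp=[]
for n,(Q,hsv,d) in o.items():
    x,y,z=Q[...,0],Q[...,1],Q[...,2]
    m=((z>.092)&(z<.17)&(x>-.215)&(x<-.025)&(abs(y)<.16)).astype(np.uint8)
    k,l,s,c=cv2.connectedComponentsWithStats(m,connectivity=4);i=1+np.argmax(s[1:,4])
    p=Q[l==i];pp.append(p)
    r=cv2.minAreaRect(p[:,:2].astype(np.float32));print(n,len(p),np.round(r[0]+r[1]+(r[2],),3),p.max(0).round(3))
    br=(l==i)&(((hsv[...,0]<15)|(hsv[...,0]>170))&(hsv[...,1]>90)); q=Q[br];q=q[abs(q[:,2]-np.median(q[:,2]))<.006];r=cv2.minAreaRect(q[:,:2].astype(np.float32));print('collar',np.round(r[0]+r[1]+(r[2],),3),np.median(q[:,2]).round(4))
p=np.vstack(pp);r=cv2.minAreaRect(p[:,:2].astype(np.float32));print('both',np.round(r[0]+r[1]+(r[2],),3),cv2.boxPoints(r).round(3).tolist())
# mate flank
Q,hsv,d=o['side'];x,y,z=Q[...,0],Q[...,1],Q[...,2]
for lo in np.arange(.01,.15,.015):
    row=[]
    for n in o:
        Q=o[n][0];m=(Q[...,2]>.088)&(Q[...,2]<.165)&(Q[...,0]>lo)&(Q[...,0]<lo+.015)&(abs(Q[...,1])<.06);q=Q[m]
        row+= [len(q)]+(np.percentile(q[:,1],[2,98]).round(3).tolist()+[q[q[:,2].argmax()].round(3).tolist()] if len(q) else [])
    print(lo.round(3),row)
E
```

```text
top 1367 [-1.0600e-01 -3.0000e-03  8.4000e-02  1.8500e-01  1.6788e+01] [-0.059  0.086  0.165]
collar [-0.097 -0.044  0.065  0.09   8.692] 0.1584
side 1972 [-1.0900e-01 -6.0000e-03  8.0000e-02  1.9000e-01  1.7339e+01] [-0.058  0.089  0.164]
collar [-9.8000e-02 -4.0000e-02  8.8000e-02  6.7000e-02  8.4621e+01] 0.1596
both [-1.0600e-01 -5.0000e-03  8.6000e-02  1.9000e-01  1.7129e+01] [[-0.17499999701976776, 0.0729999989271164], [-0.11900000274181366, -0.1080000028014183], [-0.03700000047683716, -0.08299999684095383], [-0.09300000220537186, 0.0989999994635582]]
0.01 [83, -0.019, 0.031, [0.02, 0.005, 0.129], 182, -0.021, 0.028, [0.022, 0.006, 0.138]]
0.025 [4, -0.021, 0.035, [0.026, 0.032, 0.115], 140, -0.028, 0.034, [0.038, 0.014, 0.138]]
0.04 [0, 139, -0.031, 0.028, [0.055, -0.001, 0.147]]
0.055 [0, 162, -0.034, 0.033, [0.066, 0.006, 0.15]]
0.07 [64, -0.029, 0.045, [0.079, 0.022, 0.154], 145, -0.034, 0.032, [0.084, 0.012, 0.156]]
0.085 [4, -0.034, 0.041, [0.086, -0.027, 0.132], 130, -0.033, 0.033, [0.085, 0.006, 0.159]]
0.1 [0, 54, -0.032, -0.021, [0.103, -0.019, 0.15]]
0.115 [0, 32, -0.031, -0.026, [0.117, -0.028, 0.137]]
0.13 [46, -0.029, 0.036, [0.138, 0.007, 0.163], 19, -0.03, -0.025, [0.134, -0.028, 0.12]]
0.145 [10, -0.028, 0.026, [0.146, 0.017, 0.16], 9, -0.028, -0.025, [0.148, -0.026, 0.103]]
```

```bash
cat >> p.py <<'E'
def bd(a): # bench direction -> world
    from m import BY; c,s=np.cos(BY),np.sin(BY); return [c*a[0]-s*a[1],s*a[0]+c*a[1],a[2]]
def ang(deg): t=np.deg2rad(deg);return bd([np.cos(t),np.sin(t),0])
E
python3 - <<'E'
from m import *; from p import *
t=fromb([-.091,-.053,.27]);print(t);go(t,tool([0,0,-1],ang(17)))
E
```

```text
[ 0.56626041 -0.06114283  0.27      ]
rv [ 0.001  0.93  -0.001] cm [-39.34  -2.79 -54.76] deg 53.3 dist 67.5
```

```bash
python3 -m handwheel '[[0,0.116,0,-2.4,-0.15,-3.3,0],[0,0.232,0,-4.8,-0.3,-6.6,0],[0,0.348,0,-7.2,-0.5,-9.9,0],[0,0.464,0,-9.6,-0.7,-13.2,0],[0,0.58,0,-12,-0.9,-16.5,0],[0,0.7,0,-14.4,-1.1,-19.8,0],[0,0.815,0,-16.8,-1.3,-23.1,0],[0,0.93,0,-19.2,-1.5,-26.4,0]]'
python3 - <<'E'
from m import *; from p import *
print(cur()[2]['q'].round(1))
t=fromb([-.091,-.053,.27]);go(t,tool([0,0,-1],ang(17)))
E
```

```text
clock: 0.77
tool_pos: [0.3798, 0.2305, 0.2573]
ee_rot: [-90.0, -0.0, 14.3]
ft_force: [1.0, 1.3, 0.5]
width: 0.0854
[ 31.3  -9.   -1.9  97.2  -0.  107. ]
rv [ 0.    -0.005  0.   ] cm [ 10.87  -1.27 -32.86] deg 0.3 dist 34.6
```

```bash
python3 -m handwheel '[[0,0,0,1.3,-0.15,-3.9,0],[0,0,0,2.6,-0.3,-7.8,0],[0,0,0,3.9,-0.4,-11.7,0],[0,0,0,5.2,-0.6,-15.6,0],[0,0,0,6.5,-0.8,-19.5,0],[0,0,0,7.8,-1,-23.4,0],[0,0,0,9.1,-1.1,-27.3,0],[0,0,0,10.3,-1.25,-31.2,0]]'
python3 - <<'E'
from m import *; from p import *
t=fromb([-.091,-.053,.27]);go(t,tool([0,0,-1],ang(17)))
d=snap('wrist','w1.png');Q=tob(cloud(d));x,y,z=np.moveaxis(Q,-1,0)
print((-d['R'].T@d['t']).round(3),d['R'].round(2).tolist())
m=((z>.092)&(z<.17)&(x>-.215)&(x<-.025)&(abs(y)<.16)).astype(np.uint8)
k,l,s,c=cv2.connectedComponentsWithStats(m,connectivity=4);i=1+np.argmax(s[1:,4]);p=Q[l==i]
r=cv2.minAreaRect(p[:,:2].astype(np.float32));print(len(p),s[i],np.round(r[0]+r[1]+(r[2],),3),p.min(0).round(3),p.max(0).round(3))
E
```

```text
clock: 1.43
tool_pos: [0.5584, -0.0457, 0.2694]
ee_rot: [-90.0, 0.0, 14.6]
ft_force: [1.0, 0.4, 0.1]
width: 0.0854
rv [-0. -0. -0.] cm [ 0.37 -0.06 -1.7 ] deg 0.0 dist 1.7
[0.542 0.02  0.4  ] [[0.97, 0.25, -0.0], [0.24, -0.93, 0.27], [0.07, -0.26, -0.96]]
21700 [  206    15   106   248 21700] [-1.0900e-01 -3.0000e-03  8.2000e-02  1.8600e-01  1.1168e+01] [-0.157 -0.093  0.108] [-0.059  0.089  0.16 ]
```

View pics/w1.png

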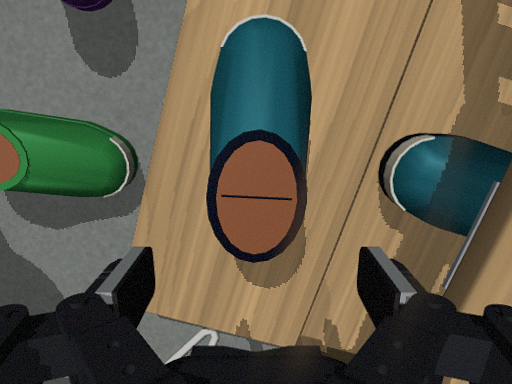

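Run:
```python
from m import *; from p import *
def mid(p,a,lab):
    a=np.deg2rad(a);ax=np.array([np.cos(a),np.sin(a)]);n=np.array([-ax[1],ax[0]])
    s=p[:,:2]@ax;t=p[:,:2]@n;S=[];T=[];W=[]
    for e in np.arange(s.min()+.03,s.max()-.03,.01):
        k=abs(s-e)<.005;lo,hi=np.percentile(t[k],[.5,99.5]);S.append(e);T.append((lo+hi)/2);W.append(hi-lo)
    f=np.polyfit(S,T,1);c=(s.min()+s.max())/2
    cc=ax*c+n*np.polyval(f,c);print(lab,'axis',np.rad2deg(a+np.arctan(f[0])).round(1),'centre',cc.round(4),'len',(np.ptp(s)).round(3),'w',np.round(W,3)[[0,len(W)//2,-1]])
for n in('wrist','top','side'):
    Q=tob(cloud(load(n)));x,y,z=np.moveaxis(Q,-1,0)
    m=((z>.092)&(z<.17)&(x>-.215)&(x<-.025)&(abs(y)<.16)).astype(np.uint8)
    k,l,s,c=cv2.connectedComponentsWithStats(m,connectivity=4);i=1+np.argmax(s[1:,4]);mid(Q[l==i],-75,n)
d=load('wrist');hsv=cv2.cvtColor(d['frame'],cv2.COLOR_BGR2HSV)
br=cv2.inRange(hsv,(0,90,60),(9,255,255));br[:110]=0;br[280:]=0;br[:,:205]=0;br[:,310:]=0
c=max(cv2.findContours(br,0,2)[0],key=cv2.contourArea);e=cv2.fitEllipse(c);print('collar',e,tob(plane(d,[e[0]],.158)))
# mate
Q=tob(cloud(d));x,y,z=np.moveaxis(Q,-1,0);m=(z>.1)&(z<.17)&(x>0)&(x<.1)&(abs(y)<.06)
for lo in np.arange(.005,.06,.01):
    q=Q[m&(x>lo)&(x<lo+.01)];print(lo.round(3),len(q),q[:,1].min().round(3) if len(q) else'',q[:,1].max().round(3) if len(q) else'')
```

```text
wrist axis -75.7 centre [-0.1076 -0.0026] len 0.186 w [0.07  0.076 0.071]
top axis -75.9 centre [-0.1082 -0.0042] len 0.185 w [0.069 0.076 0.071]
side axis -70.9 centre [-0.1129 -0.0066] len 0.191 w [0.057 0.071 0.069]
collar ((282.0, 153.0), (1.4802959544452966e-18, 1.4142135381698608), 0.0) [[-0.08997429 -0.00416325  0.158     ]]
0.005 486 -0.01 0.027
0.015 1160 -0.022 0.036
0.025 1206 -0.027 0.041
0.035 1219 -0.028 0.043
0.045 1267 -0.03 0.046
0.055 1381 -0.032 0.048
```

Run:
```python
from m import *; from p import *
go(fromb([-.0957,-.0525,.118]),tool([0,0,-1],ang(14.2)))
```

```text
rv [ 0.002  0.046 -0.001] cm [-0.17 14.98 -0.93] deg 2.6 dist 15.0
```

```bash
python3 -m handwheel '[[0,0.046,0,-0.17,0.5,-0.93,0],[0,0.046,0,-0.17,3,-0.93,0],[0,0.046,0,-0.17,5.5,-0.93,0],[0,0.046,0,-0.17,8,-0.93,0],[0,0.046,0,-0.17,10.5,-0.93,0],[0,0.046,0,-0.17,13,-0.93,0],[0,0.046,0,-0.17,14.9,-0.93,0],[0,0.046,0,-0.17,14.9,-0.93,0]]' && python3 -m handwheel '[[0,0,0,0,0,0,255],[0,0,0,0,0,0,255],[0,0,0,0,0,0,255],[0,0,0,0,0,0,255],[0,0,0,0,0,0,255],[0,0,0,0,0,0,255],[0,0,0,0,0,0,255],[0,0,0,0,0,0,255]]'
```

```text
clock: 2.15
tool_pos: [0.5562, -0.0528, 0.1161]
ee_rot: [-89.9, 0.4, 12.0]
ft_force: [-0.7, -0.4, -1.2]
width: 0.0856
clock: 2.82
tool_pos: [0.5588, -0.0531, 0.1217]
ee_rot: [-90.0, -0.1, 12.0]
ft_force: [-0.4, -0.0, 5.5]
width: 0.0706
```

```bash
python3 -m handwheel '[[0,0,0,0,-1,0,255],[0,0,0,0,-2,0,255],[0,0,0,0,-3,0,255],[0,-0.12,0,0,-3,0,255],[0,-0.24,0,0,-3,0,255],[0,-0.36,0,0,-3,0,255],[0,-0.48,0,0,-3,0,255],[0,-0.6,0,0,-3,0,255]]'
python3 - <<'E'
from m import *; from p import *
print(cur()[2]['width'])
go(fromb([-.082,-.108,.15]),tool([0,0,-1],ang(90)))
E
```

```text
clock: 3.48
tool_pos: [0.5585, -0.053, 0.1516]
ee_rot: [-90.0, -0.0, 46.7]
ft_force: [0.0, 0.4, -2.0]
width: 0.0706
0.0705815163925371
rv [ 0.    -0.714  0.   ] cm [-3.63  0.16 -5.4 ] deg 40.9 dist 6.5
```

```bash
python3 -m handwheel '[[0,-0.11,0,-0.5,0,-0.8,255],[0,-0.22,0,-1,0,-1.6,255],[0,-0.33,0,-1.5,0,-2.4,255],[0,-0.44,0,-2.1,0,-3.2,255],[0,-0.55,0,-2.7,0,-4,255],[0,-0.65,0,-3.2,0,-4.8,255],[0,-0.714,0,-3.6,0,-5.4,255],[0,-0.714,0,-3.6,0,-5.4,255]]'
python3 - <<'E'
from m import *; from p import *
go(fromb([-.082,-.108,.12]),tool([0,0,-1],ang(90)))
d=snap('side','s2.png');cv2.imwrite('pics/s2c.png',cv2.resize(d['frame'][100:320,150:450],None,fx=2.5,fy=2.5))
E
```

```text
clock: 4.15
tool_pos: [0.5729, -0.1174, 0.1514]
ee_rot: [-90.0, 0.0, 87.4]
ft_force: [-0.2, -0.8, -2.7]
width: 0.0705
rv [ 0.    -0.004 -0.   ] cm [0.09 3.14 0.  ] deg 0.2 dist 3.1
```

View pics/s2c.png

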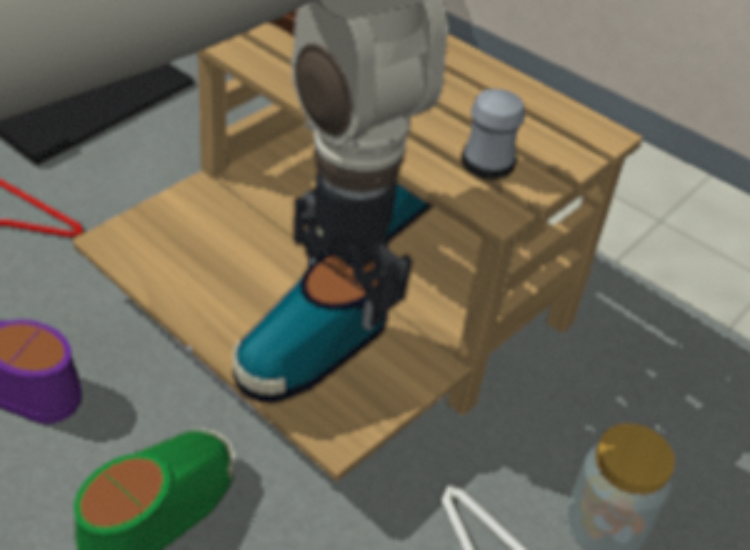

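```bash
python3 -m handwheel '[[0,0,0,0,0.8,0,255],[0,0,0,0,1.6,0,255],[0,0,0,0,2.4,0,255],[0,0,0,0,3,0,255],[0,0,0,0,3.1,0,255],[0,0,0,0,3.1,0,0],[0,0,0,0,3.1,0,0],[0,0,0,0,3.1,0,0]]' && python3 -m handwheel '[[0,0,0,0,0,0,0],[0,0,0,0,0,0,0],[0,0,0,0,-1.5,0,0],[0,0,0,0,-4.5,0,0],[0,0,0,0,-8,0,0],[0,0,0,0,-12,0,0],[0,0,0,0,-14,2,0],[0,0,0,0,-14,4,0]]'
python3 - <<'E'
from m import *; from p import *
a=np.deg2rad(30)
R=tool(bd([np.sin(a),0,-np.cos(a)]),ang(90))
go(fromb([-.28,-.108,.20]),R);go(fromb([-.28,-.108,.105]),R)
d=snap('top');Q=tob(cloud(d));x,y,z=np.moveaxis(Q,-1,0)
m=(z>.092)&(z<.17)&(x>-.26)&(x<-.13)&(abs(y+.108)<.07)
q=Q[m];print(len(q),q.min(0).round(3),q.max(0).round(3))
for e in np.arange(-.22,-.15,.01):
    k=q[abs(q[:,0]-e)<.005];print(e.round(3),len(k),np.percentile(k[:,1],[1,99]).round(3) if len(k) else'')
E
```

```text
clock: 4.87
tool_pos: [0.5725, -0.1161, 0.1195]
ee_rot: [-90.0, -0.0, 87.3]
ft_force: [0.1, -0.3, -0.4]
width: 0.0853
clock: 5.53
tool_pos: [0.5338, -0.1147, 0.2645]
ee_rot: [-90.4, 0.1, 87.3]
ft_force: [0.4, -0.3, 0.9]
width: 0.0853
rv [-0.517 -0.005 -0.003] cm [-0.1   6.35 15.93] deg 29.6 dist 17.1
rv [-0.517 -0.005 -0.003] cm [-0.09 15.85 15.99] deg 29.6 dist 22.5Traceback (most recent call last):
  File "<stdin>", line 7, in <module>
    return umr_minimum(a, axis, None, out, keepdims, initial, where)
ValueError: zero-size array to reduction operation minimum which has no identity
```

```bash
python3 -m handwheel '[[-0.06,0,0,0,0,3,120],[-0.13,0,0,0,0,6,120],[-0.2,0,0,0,0,9,120],[-0.27,0,0,0,0,12,120],[-0.34,0,0,0,0.8,15,120],[-0.41,0,0,-0.1,3,15.9,120],[-0.48,-0.005,0,-0.1,5,15.9,120],[-0.517,-0.005,0,-0.1,6.3,15.9,120]]'
python3 - <<'E'
from m import *; from p import *
a=np.deg2rad(30)
R=tool(bd([np.sin(a),0,-np.cos(a)]),ang(90))
print(cur()[2]['q'].round(1));go(fromb([-.28,-.108,.105]),R)
d=snap('wrist','w3.png');Q=tob(cloud(d));x,y,z=np.moveaxis(Q,-1,0)
m=(z>.092)&(z<.17)&(x>-.26)&(x<.1)&(abs(y+.108)<.065)
q=Q[m];print(len(q),q.min(0).round(3),q.max(0).round(3))
for e in np.arange(-.22,-.03,.02):
    k=q[abs(q[:,0]-e)<.005];print(e.round(3),len(k),np.percentile(k[:,1],[1,99]).round(3) if len(k) else'')
E
```

```text
clock: 6.25
tool_pos: [0.3729, -0.1079, 0.1935]
ee_rot: [-119.7, 0.0, 87.5]
ft_force: [1.0, 1.7, 20.6]
width: 0.0457
[-23.2 -48.6 -39.1  71.5  10.1 -18.2]
rv [-0.006 -0.001 -0.001] cm [-0.02  7.8   4.19] deg 0.4 dist 8.9
12872 [-0.22  -0.148  0.092] [-0.086 -0.064  0.158]
-0.22 1056 [-0.121 -0.09 ]
-0.2 1485 [-0.139 -0.073]
-0.18 1084 [-0.144 -0.069]
-0.16 1005 [-0.147 -0.067]
-0.14 886 [-0.145 -0.068]
-0.12 553 [-0.144 -0.07 ]
-0.1 383 [-0.144 -0.072]
-0.08 0 
-0.06 0 
-0.04 0
```

View pics/w3.png

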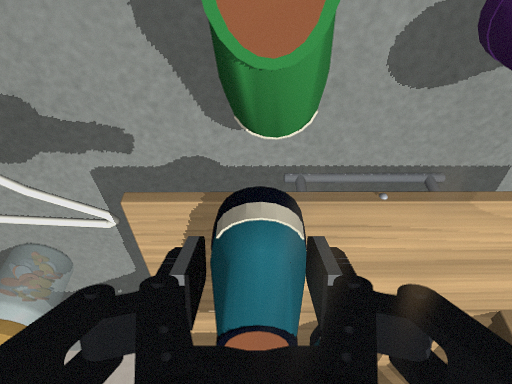

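Run:
```python
from m import *; from p import *
o=cur()[2];print(o['q'],o['ft_force'],o['tool_pos'])
a=np.deg2rad(5)
R=tool(bd([np.sin(a),0,-np.cos(a)]),ang(90))
go(fromb([-.255,-.107,.17]),R);go(fromb([-.255,-.107,.105]),R)
d=load('wrist');Q=tob(cloud(d));hsv=cv2.cvtColor(d['frame'],cv2.COLOR_BGR2HSV)
g=(hsv[...,0]>45)&(hsv[...,0]<80)&(hsv[...,1]>100);q=Q[g];print('green',np.nanmin(q,0).round(3),np.nanmax(q,0).round(3))
```

```text
[-23.2362073  -48.39181503 -39.44769549  71.41108972  10.07835983
 -18.189511  ] [ 1.55146605 -0.46240104 -7.61579239] [ 0.37193254 -0.10750757  0.18810366]
rv [ 0.422 -0.003  0.002] cm [ 0.05  2.96 -1.58] deg 24.2 dist 3.4
rv [ 0.422 -0.003  0.002] cm [0.03 8.63 1.59] deg 24.2 dist 8.8
green [-0.351 -0.168 -0.003] [-0.132 -0.048  0.255]
```

```bash
python3 -m handwheel '[[0.08,0,0,0,0,-0.5,120],[0.16,0,0,0,0.5,-1,120],[0.24,0,0,0,1.5,-1.5,120],[0.32,0,0,0,2.5,-1.6,120],[0.4,0,0,0,4,-0.8,120],[0.422,0,0,0,5.5,0,120],[0.422,0,0,0,7,0.8,120],[0.422,0,0,0,8.6,1.6,120]]'
python3 - <<'E'
from m import *; from p import *
print(cur()[2]['q'].round(1))
for x,a in((-.24,8),(-.17,18),(-.1,28),(-.03,38)):
    a=np.deg2rad(a);R=tool(bd([np.sin(a),0,-np.cos(a)]),ang(90));go(fromb([x,-.107,.105]),R)
E
```

```text
clock: 6.97
tool_pos: [0.4028, -0.109, 0.1131]
ee_rot: [-95.4, 0.1, 87.6]
ft_force: [0.6, 0.2, -0.7]
width: 0.0452
[-15.9 -19.6 -26.5  77.8   1.2 -13.4]
rv [-0.045 -0.    -0.001] cm [ 0.07  0.92 -1.15] deg 2.6 dist 1.5
rv [-0.22  -0.    -0.001] cm [ 0.08  1.58 -8.12] deg 12.6 dist 8.3
rv [-0.394 -0.    -0.001] cm [  0.08   2.24 -15.09] deg 22.6 dist 15.3
rv [-0.569 -0.    -0.001] cm [  0.08   2.9  -22.06] deg 32.6 dist 22.3
```

```bash
python3 -m handwheel '[[-0.02,0,0,0.05,0.6,-0.5,120],[-0.045,0,0,0.07,0.9,-1.2,120],[-0.07,0,0,0.07,1,-2.2,120],[-0.1,0,0,0.07,1.15,-3.3,120],[-0.13,0,0,0.08,1.25,-4.5,120],[-0.16,0,0,0.08,1.35,-5.7,120],[-0.19,0,0,0.08,1.5,-6.9,120],[-0.22,0,0,0.08,1.58,-8.1,120]]' && python3 -m handwheel '[[-0.03,0,0,0,-0.2,-1.2,120],[-0.06,0,0,0,-0.4,-2.4,120],[-0.09,0,0,0,-0.6,-3.5,120],[-0.12,0,0,0,-0.85,-4.6,120],[-0.15,0,0,0,-1.1,-5.6,120],[-0.17,0,0,0,-1.3,-6.3,120],[-0.175,0,0,0,-1.5,-6.9,120],[-0.175,0,0,0,-1.5,-6.9,120]]'
python3 - <<'E'
from m import *; from p import *
print(tob(cur()[1]))
d=snap('wrist','w4.png');Q=tob(cloud(d));x,y,z=np.moveaxis(Q,-1,0)
m=(z>.092)&(z<.17)&(x>-.26)&(x<.2)&(abs(y+.108)<.065)&(np.arange(384)[:,None]<300)
q=Q[m];print(len(q),q.min(0).round(3),q.max(0).round(3))
for e in np.arange(-.12,.1,.02):
    k=q[abs(q[:,0]-e)<.005];print(e.round(3),len(k),np.percentile(k[:,1],[1,99]).round(3) if len(k) else'')
for x,a in((-.03,38),(-.01,42)):
    a=np.deg2rad(a);R=tool(bd([np.sin(a),0,-np.cos(a)]),ang(90));go(fromb([x,-.107,.105]),R)
E
```

```text
clock: 7.63
tool_pos: [0.4845, -0.1118, 0.1058]
ee_rot: [-108.1, 0.1, 87.5]
ft_force: [-1.4, -0.1, -1.4]
width: 0.045
clock: 8.3
tool_pos: [0.5459, -0.1146, 0.1427]
ee_rot: [-118.2, 0.1, 87.5]
ft_force: [-0.3, 0.5, 0.5]
width: 0.0451
[-0.1090769  -0.10721451  0.14266462]
23814 [-0.14  -0.16   0.092] [-0.061 -0.054  0.17 ]
-0.12 6080 [-0.143 -0.072]
-0.1 2435 [-0.146 -0.073]
-0.08 560 [-0.151 -0.082]
-0.06 4 [-0.079 -0.078]
-0.04 0 
-0.02 0 
0.0 0 
0.02 0 
0.04 0 
0.06 0 
0.08 0 
rv [-0.173 -0.    -0.002] cm [ 0.03  7.02 -5.26] deg 9.9 dist 8.8
rv [-0.243 -0.    -0.002] cm [ 0.03  7.97 -7.02] deg 13.9 dist 10.6
```

View pics/w4.png

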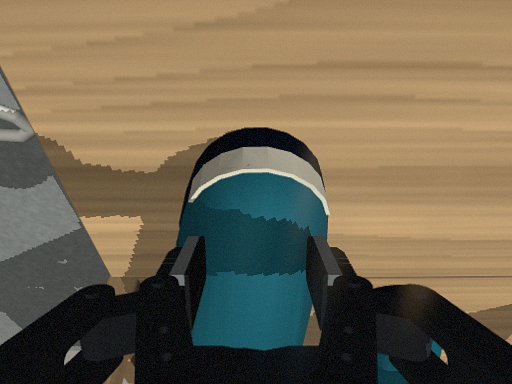

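```bash
cat >> p.py <<'E'
def wp(L,y=-.107):
    from m import fromb
    for x,z,a in L:
        a=np.deg2rad(a);go(fromb([x,y,z]),tool(bd([np.sin(a),0,-np.cos(a)]),ang(90)))
E
python3 - <<'E'
from m import *; from p import *
wp([(-.12,.165,25),(-.195,.165,18),(-.195,.105,18)])
d=load('wrist');print(tob(plane(d,[[258,128]],.085)),tob(plane(d,[[258,150]],.1)))
E
```

```text
rv [ 0.054 -0.    -0.002] cm [ 0.01 -2.51 -0.15] deg 3.1 dist 2.5
rv [ 0.176 -0.    -0.002] cm [ 0.01 -6.04  6.47] deg 10.1 dist 8.9
rv [ 0.176 -0.    -0.002] cm [ 0.01 -0.75  9.3 ] deg 10.1 dist 9.3
[[-0.13950429 -0.10643114  0.085     ]] [[-0.13758097 -0.10646932  0.1       ]]
```

```bash
python3 -m handwheel '[[0.03,0,0,0,-1.5,-0.1,120],[0.054,0,0,0,-2.5,0,120],[0.1,0,0,0,-3.8,2.2,120],[0.14,0,0,0,-5,4.4,120],[0.176,0,0,0,-6,6.5,120],[0.176,0,0,0,-4.3,7.5,120],[0.176,0,0,0,-2.5,8.4,120],[0.176,0,0,0,-0.75,9.3,120]]'
python3 - <<'E'
from m import *; from p import *
print(tob(cur()[1]))
wp([(-.195,.105,18),(-.165,.105,20),(-.14,.105,24),(-.11,.105,28),(-.08,.105,32),(-.05,.105,36),(-.04,.105,38)])
E
```

```text
clock: 9.02
tool_pos: [0.4597, -0.111, 0.1041]
ee_rot: [-108.0, 0.1, 87.5]
ft_force: [1.0, -0.7, 0.2]
width: 0.0452
[-0.1953777  -0.1072352   0.10409436]
rv [ 0.    -0.001 -0.002] cm [ 0.02 -0.07 -0.06] deg 0.1 dist 0.1
rv [-0.035 -0.001 -0.002] cm [ 0.03  0.85 -2.92] deg 2.0 dist 3.0
rv [-0.105 -0.001 -0.002] cm [ 0.03  1.63 -5.29] deg 6.0 dist 5.5
rv [-0.174 -0.001 -0.002] cm [ 0.03  2.55 -8.15] deg 10.0 dist 8.5
rv [-0.244 -0.001 -0.002] cm [  0.04   3.48 -11.  ] deg 14.0 dist 11.5
rv [-0.314 -0.    -0.002] cm [  0.04   4.41 -13.85] deg 18.0 dist 14.5
rv [-0.349 -0.    -0.002] cm [  0.04   4.72 -14.8 ] deg 20.0 dist 15.5
```

```bash
python3 -m handwheel '[[-0.015,0,0,0.02,0.4,-1.5,120],[-0.035,0,0,0.03,0.85,-2.9,120],[-0.07,0,0,0.03,1.25,-4.1,120],[-0.105,0,0,0.03,1.63,-5.3,120],[-0.14,0,0,0.03,2.1,-6.7,120],[-0.174,0,0,0.03,2.55,-8.1,120],[-0.21,0,0,0.03,3,-9.5,120],[-0.244,0,0,0.04,3.45,-11,120]]'
python3 - <<'E'
from m import *; from p import *
print(tob(cur()[1]))
d=snap('wrist');Q=tob(cloud(d));x,y,z=np.moveaxis(Q,-1,0)
d2=snap('side','s5.png');Q2=tob(cloud(d2))
m=(z>.09)&(z<.17)&(x>-.26)&(x<.2)&(abs(y+.108)<.065)
hsv=cv2.cvtColor(d['frame'],cv2.COLOR_BGR2HSV);m&=(hsv[...,0]>85)&(hsv[...,0]<125)&(hsv[...,1]>60);m&=(np.arange(384)[:,None]<250)
q=Q[m];print(len(q),q.min(0).round(3),q.max(0).round(3))
for e in np.arange(-.1,.1,.02):
    k=q[abs(q[:,0]-e)<.005]
    if len(k): print(e.round(3),len(k),np.percentile(k[:,1],[1,99]).round(3))
wp([(-.08,.105,32),(-.05,.105,36),(-.03,.105,38),(-.015,.105,40),(-.005,.105,42)])
E
```

```text
clock: 9.68
tool_pos: [0.5749, -0.1153, 0.1048]
ee_rot: [-121.9, 0.1, 87.5]
ft_force: [-1.6, 0.6, -1.4]
width: 0.0453
[-0.08008567 -0.10678381  0.10483414]
285 [-0.094 -0.141  0.09 ] [-0.071 -0.096  0.106]
-0.08 217 [-0.128 -0.098]
rv [-0.002 -0.    -0.001] cm [-0.03 -0.03 -0.02] deg 0.1 dist 0.0
rv [-0.071 -0.    -0.001] cm [-0.03  1.55 -2.56] deg 4.1 dist 3.0
rv [-0.106 -0.    -0.001] cm [-0.03  2.61 -4.26] deg 6.1 dist 5.0
rv [-0.141 -0.    -0.001] cm [-0.02  3.4  -5.54] deg 8.1 dist 6.5
rv [-0.176 -0.    -0.001] cm [-0.02  3.93 -6.38] deg 10.1 dist 7.5
```

```bash
python3 -m handwheel '[[-0.03,0,0,0,0.7,-1.1,120],[-0.06,0,0,0,1.3,-2.1,120],[-0.08,0,0,0,1.8,-3,120],[-0.1,0,0,0,2.3,-3.7,120],[-0.106,0,0,0,2.6,-4.25,120],[-0.106,0,0,0,2.6,-4.25,120],[-0.106,0,0,0,2.6,-4.25,120],[-0.106,0,0,0,2.6,-4.25,120]]'
python3 - <<'E'
from m import *; from p import *
print(tob(cur()[1]))
d=snap('wrist','w6.png');Q=tob(cloud(d));x,y,z=np.moveaxis(Q,-1,0)
d2=snap('side','s6.png');Q2=tob(cloud(d2))
for QQ in(Q,Q2):
  m=(QQ[...,2]>.088)&(QQ[...,2]<.14)&(abs(QQ[...,1]+.107)<.02)&(QQ[...,0]>-.1)&(QQ[...,0]<.1);q=QQ[m];print(len(q),q.min(0) if len(q) else'')
cv2.imwrite('pics/c6.png',np.hstack([cv2.resize(d['frame'],(400,300)),cv2.resize(d2['frame'][120:270,230:430],(400,300))]))
wp([(-.03,.105,38),(-.015,.105,40),(-.005,.105,42)])
E
```

```text
clock: 10.45
tool_pos: [0.6246, -0.1176, 0.1065]
ee_rot: [-128.0, 0.1, 87.5]
ft_force: [-0.3, 0.1, -0.7]
width: 0.0451
[-0.03035685 -0.10695473  0.10645204]
10128 [-0.07951101 -0.12699942  0.08800634]
187 [-0.02636032 -0.12694344  0.11183554]
rv [ 0.001 -0.    -0.002] cm [-0.    0.14  0.07] deg 0.1 dist 0.2
rv [-0.034 -0.    -0.002] cm [-0.    1.06 -1.11] deg 2.0 dist 1.5
rv [-0.069 -0.    -0.002] cm [-0.    1.68 -1.9 ] deg 4.0 dist 2.5
```

View pics/c6.png

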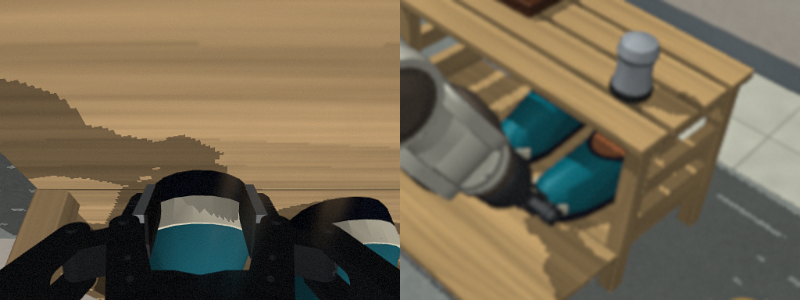

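Run:
```python
from m import *; from p import *
d=load('wrist');print(tob(plane(d,[[256,218],[442,253]],.085)).round(4), tob(plane(d,[[256,218],[442,253]],.1)).round(4))
f=d['frame'];print(f[200:260:3,256].tolist());print(f[240:275:3,442].tolist())
```

```text
[[-0.0344 -0.1071  0.085 ]
 [ 0.0009 -0.0075  0.085 ]] [[-0.0583 -0.107   0.1   ]
 [-0.0295 -0.0257  0.1   ]]
[[63, 91, 108], [62, 87, 106], [64, 87, 106], [63, 92, 108], [54, 78, 94], [59, 82, 100], [15, 20, 18], [23, 17, 15], [14, 12, 0], [20, 11, 10], [15, 9, 7], [21, 19, 15], [12, 1, 0], [21, 18, 19], [21, 15, 15], [6, 3, 0], [4, 4, 2], [107, 118, 125], [100, 113, 119], [100, 114, 120]]
[[88, 123, 149], [72, 101, 124], [91, 127, 156], [99, 137, 167], [78, 107, 130], [23, 37, 42], [29, 38, 39], [25, 28, 36], [21, 23, 29], [28, 28, 31], [28, 24, 27], [30, 24, 25]]
```

```bash
python3 - <<'E'
from m import *; from p import *
wp([(-.015,.105,40),(-.005,.105,42),(.003,.105,43)])
E
python3 -m handwheel '[[-0.02,0,0,0,0.5,-0.5,120],[-0.034,0,0,0,1,-1.1,120],[-0.052,0,0,0,1.35,-1.5,120],[-0.069,0,0,0,1.68,-1.9,120],[-0.08,0,0,0,1.9,-2.2,120],[-0.087,0,0,0,2.15,-2.5,120],[-0.087,0,0,0,2.2,-2.55,120],[-0.087,0,0,0,2.2,-2.55,120]]'
python3 - <<'E'
from m import *; from p import *
print(tob(cur()[1]))
d=snap('wrist','w7.png');cv2.imwrite('pics/c7.png',d['frame'][150:384])
f=d['frame'].astype(int).sum(2)
for u in(250,256,262,430,440,450):
    c=f[150:330,u];print(u,150+np.argmax(c<100))
E
```

```text
rv [-0.034 -0.    -0.002] cm [-0.    1.06 -1.11] deg 2.0 dist 1.5
rv [-0.069 -0.    -0.002] cm [-0.    1.68 -1.9 ] deg 4.0 dist 2.5
rv [-0.087  0.    -0.002] cm [-0.    2.17 -2.53] deg 5.0 dist 3.3
clock: 11.22
tool_pos: [0.6585, -0.119, 0.1046]
ee_rot: [-133.0, 0.1, 87.5]
ft_force: [-0.5, -0.1, 0.6]
width: 0.0451
[ 0.00361803 -0.10693321  0.10460173]
250 218
256 217
262 218
430 238
440 244
450 227
```

Run:
```python
from m import *; from p import *
d=load('wrist');print(tob(plane(d,[[256,217]],.082)).round(4))
wp([(-.05,.105,43),(-.15,.13,43),(-.15,.2,60),(-.12,.2,60)])
```

```text
[[ 0.002  -0.1071  0.082 ]]
rv [ 0.     0.    -0.002] cm [-0.01 -3.68  3.89] deg 0.1 dist 5.4
rv [ 0.     0.    -0.002] cm [ -0.03 -12.33   9.49] deg 0.1 dist 15.6
rv [-0.296  0.    -0.002] cm [ -0.03 -17.45   4.72] deg 17.0 dist 18.1
rv [-0.296  0.    -0.002] cm [ -0.03 -15.4    2.53] deg 17.0 dist 15.6
```

```bash
python3 -m handwheel '[[0,0,0,0,-1.8,1.9,120],[0,0,0,0,-3.7,3.9,120],[0,0,0,0,-6.5,5.8,120],[0,0,0,0,-9.5,7.6,120],[0,0,0,0,-12.3,9.4,120],[-0.1,0,0,0,-14.5,7.5,120],[-0.2,0,0,0,-16.5,5.7,120],[-0.296,0,0,0,-17.4,4.7,120]]'
python3 - <<'E'
from m import *; from p import *
print(cur()[2]['q'].round(1),tob(cur()[1]))
d=snap('wrist','w8.png');Q=tob(cloud(d));x,y,z=np.moveaxis(Q,-1,0)
d2=snap('side','s8.png');cv2.imwrite('pics/c8.png',np.hstack([cv2.resize(d['frame'],(400,300)),cv2.resize(d2['frame'][120:270,230:430],(400,300))]))
for nm,QQ in(('wrist',Q),('side',tob(cloud(d2)))):
  for yc in(-.107,.006):
    x,y,z=np.moveaxis(QQ,-1,0)
    q=QQ[(z>.09)&(z<.17)&(abs(y-yc)<.055)&(x>-.04)&(x<.2)]
    if len(q):
        print(nm,yc,len(q),'xmin',np.percentile(q[:,0],.3).round(4),[ [e.round(3)]+np.percentile(q[abs(q[:,0]-e)<.005][:,1],[1,99]).round(3).tolist() for e in np.arange(.01,.12,.02) if (abs(q[:,0]-e)<.005).sum()>10])
E
```

```text
clock: 11.93
tool_pos: [0.5392, -0.1269, 0.2011]
ee_rot: [-149.2, -0.2, 88.1]
ft_force: [1.5, -0.9, 0.9]
width: 0.0459
[-21.5 -48.5 -54.7  26.2  16.9 -10.2] [-0.11528883 -0.11986655  0.20111111]
wrist -0.107 7592 xmin 0.0057 [[np.float64(0.01), -0.13, -0.085], [np.float64(0.03), -0.143, -0.073], [np.float64(0.05), -0.152, -0.077], [np.float64(0.07), -0.156, -0.079], [np.float64(0.09), -0.159, -0.087], [np.float64(0.11), -0.161, -0.091]]
wrist 0.006 7969 xmin 0.0091 [[np.float64(0.01), -0.011, 0.025], [np.float64(0.03), -0.027, 0.036], [np.float64(0.05), -0.031, 0.029], [np.float64(0.07), -0.034, 0.031], [np.float64(0.09), -0.033, 0.034], [np.float64(0.11), -0.03, 0.038]]
side -0.107 982 xmin 0.0053 [[np.float64(0.01), -0.13, -0.087], [np.float64(0.03), -0.141, -0.079], [np.float64(0.05), -0.151, -0.087], [np.float64(0.07), -0.154, -0.091], [np.float64(0.09), -0.147, -0.089]]
side 0.006 1017 xmin 0.0086 [[np.float64(0.01), -0.012, 0.025], [np.float64(0.03), -0.027, 0.037], [np.float64(0.05), -0.033, 0.029], [np.float64(0.07), -0.034, 0.033], [np.float64(0.09), -0.033, 0.033], [np.float64(0.11), -0.033, -0.023]]
```

View pics/c8.png

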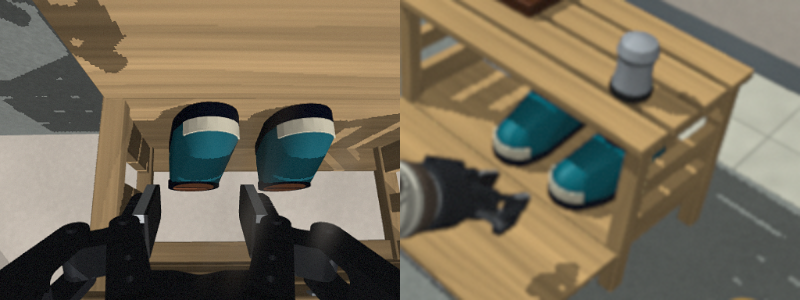

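```bash
cat >> p.py <<'E'
def wq(L):
    from m import fromb
    for x,y,z,a,w in L:
        a=np.deg2rad(a);h=np.array(ang(w));go(fromb([x,y,z]),tool(np.sin(a)*h+[0,0,-np.cos(a)],ang(w+90)))
E
python3 - <<'E'
from m import *; from p import *
print(cur()[2]['q'])
wq([(-.08,-.093,.17,45,-10),(-.08,-.093,.105,45,-10),(.05,-.1155,.105,45,-10)])
E
```

```text
[-21.52555599 -48.51189726 -54.86746684  26.17261495  16.80164128
 -10.1611857 ]
rv [0.244 0.109 0.146] cm [2.69 4.55 0.56] deg 17.4 dist 5.3
rv [0.244 0.109 0.146] cm [2.66 7.89 6.14] deg 17.4 dist 10.3
rv [0.244 0.109 0.146] cm [ 0.31 19.02 -0.56] deg 17.4 dist 19.0
```

```bash
python3 -m handwheel '[[0.05,0.02,0.03,0.5,0.9,0.1,30],[0.1,0.04,0.06,1,1.8,0.2,10],[0.15,0.065,0.09,1.6,2.7,0.3,0],[0.2,0.09,0.12,2.2,3.6,0.4,0],[0.244,0.109,0.146,2.7,4.5,0.5,0],[0.244,0.109,0.146,2.7,4.5,0.5,0],[0.244,0.109,0.146,2.7,4.5,0.5,0],[0.244,0.109,0.146,2.7,4.5,0.5,0]]'
python3 - <<'E'
from m import *; from p import *
print(cur()[2]['q'].round(1),tob(cur()[1]))
wq([(-.08,-.093,.105,45,-10),(-.03,-.1015,.105,45,-10),(.05,-.1155,.105,45,-10)])
E
```

```text
clock: 12.7
tool_pos: [0.5745, -0.1005, 0.1701]
ee_rot: [-134.8, 0.0, 77.7]
ft_force: [0.9, 0.0, 0.6]
width: 0.0855
[ -8.8 -33.1 -42.   36.3  -2.5   2.5] [-0.08115772 -0.09196452  0.17014303]
rv [-0.004  0.002  0.002] cm [-0.08  4.72  4.5 ] deg 0.3 dist 6.5
rv [-0.004  0.002  0.002] cm [-0.06  8.29  0.9 ] deg 0.3 dist 8.3
rv [-0.004  0.002  0.002] cm [-0.07 14.01 -4.87] deg 0.3 dist 14.8
```

```bash
python3 -m handwheel '[[0,0,0,0,1.5,1.5,0],[0,0,0,0,3,3,0],[0,0,0,0,4.7,4.5,0],[0,0,0,0,5.6,3.6,0],[0,0,0,0,6.5,2.7,0],[0,0,0,0,7.4,1.8,0],[0,0,0,0,8.3,0.9,0],[0,0,0,0,8.3,0.9,0]]'
python3 - <<'E'
from m import *; from p import *
print(tob(cur()[1]))
d=snap('wrist','w9.png')
wq([(-.03,-.1015,.105,45,-10),(.05,-.1155,.105,45,-10)])
E
```

```text
clock: 13.37
tool_pos: [0.6265, -0.1129, 0.1059]
ee_rot: [-134.9, 0.0, 77.6]
ft_force: [-0.0, -0.1, -0.2]
width: 0.0854
[-0.02867589 -0.10215856  0.1059423 ]
rv [-0.003  0.001  0.   ] cm [ 0.03 -0.01  0.06] deg 0.2 dist 0.1
rv [-0.003  0.001  0.   ] cm [ 0.04  5.72 -5.7 ] deg 0.2 dist 8.1
```

View pics/w9.png

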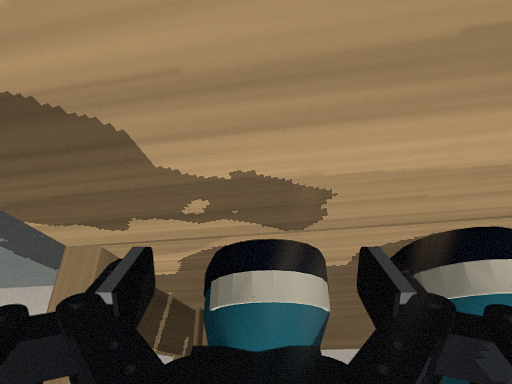

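```bash
python3 -m handwheel '[[0,0,0,0.15,1,-1,0],[0,0,0,0.3,2,-2,0],[0,0,0,0.3,3,-3,0],[0,0,0,0.3,3.8,-3.8,0],[0,0,0,0.3,4.5,-4.5,0],[0,0,0,0.3,5.2,-5.2,0],[0,0,0,0.3,5.3,-5.2,0],[0,0,0,0.3,5.3,-5.2,0]]' && python3 -m handwheel '[[0,0,0,0,0,0,80],[0,0,0,0,0,0,140],[0,0,0,0,0,0,200],[0,0,0,0,0,0,255],[0,0,0,0,0,0,255],[0,0,0,0,0,0,255],[0,0,0,0,0,0,255],[0,0,0,0,0,0,255]]'
python3 - <<'E'
from m import *; from p import *
C,p,o=cur();print(tob(p))
# yaw about world z, in tool axes
print(C.inv().apply([0,0,1]).round(3), C.inv().apply(bd([0,1,0])).round(3))
d=snap('side');Q=tob(cloud(d));x,y,z=np.moveaxis(Q,-1,0)
q=Q[(z>.09)&(z<.17)&(abs(y+.107)<.08)&(x>0)&(x<.2)]
print([ [e.round(3)]+np.percentile(q[abs(q[:,0]-e)<.005][:,1],[1,99]).round(3).tolist() for e in np.arange(.01,.2,.02) if (abs(q[:,0]-e)<.005).sum()>10])
E
```

```text
clock: 14.08
tool_pos: [0.6983, -0.125, 0.1043]
ee_rot: [-134.8, 0.0, 77.7]
ft_force: [-0.3, 0.0, -0.1]
width: 0.0855
clock: 14.75
tool_pos: [0.6993, -0.1247, 0.1057]
ee_rot: [-134.9, -0.0, 77.7]
ft_force: [-4.2, 0.9, 5.7]
width: 0.071
[ 0.04455189 -0.11091171  0.10567035]
[ 0.    -0.708 -0.706] [ 0.985 -0.122  0.122]
[[np.float64(0.01), -0.17, -0.094], [np.float64(0.03), -0.156, -0.103], [np.float64(0.05), -0.152, -0.077], [np.float64(0.07), -0.156, -0.088], [np.float64(0.09), -0.147, -0.028], [np.float64(0.11), -0.033, -0.027], [np.float64(0.13), -0.145, -0.027]]
```

```bash
python3 -m handwheel '[[0,-0.02,-0.02,0,0,0,255],[0,-0.04,-0.04,0,0,0,255],[0,-0.06,-0.06,0,0,0,255],[0,-0.08,-0.08,0,0,0,255],[0,-0.1,-0.1,0,0,0,255],[0,-0.12,-0.12,0,0,0,255],[0,-0.133,-0.133,0,0,0,255],[0,-0.133,-0.133,0,0,0,255]]'
python3 - <<'E'
from m import *; from p import *
C,p,o=cur();print(tob(p),C.inv().apply(bd([1,0,0])).round(3))
d=snap('side','s10.png');Q=tob(cloud(d));x,y,z=np.moveaxis(Q,-1,0)
q=Q[(z>.09)&(z<.17)&(abs(y+.107)<.08)&(x>0)&(x<.2)]
print([ [e.round(3)]+np.percentile(q[abs(q[:,0]-e)<.005][:,1],[1,99]).round(3).tolist() for e in np.arange(.01,.2,.02) if (abs(q[:,0]-e)<.005).sum()>10])
E
```

```text
clock: 15.47
tool_pos: [0.6995, -0.1253, 0.1057]
ee_rot: [-134.9, -0.0, 88.5]
ft_force: [-2.7, -0.2, 5.9]
width: 0.0711
[ 0.04478103 -0.11148583  0.10566024] [-0.015  0.706 -0.708]
[[np.float64(0.01), -0.177, -0.098], [np.float64(0.05), -0.148, -0.088], [np.float64(0.07), -0.152, -0.031], [np.float64(0.09), -0.146, -0.028], [np.float64(0.11), -0.032, -0.027], [np.float64(0.13), -0.03, -0.027]]
```

```bash
python3 -m handwheel '[[0,0,0,0,0,0,0],[0,0,0,0,0,0,0],[0,0,0,0,0,0,0],[0,0,0,0,-1.5,1.5,0],[0,0,0,0,-3.5,3.5,0],[0,0,0,0,-6,6,0],[0,0,0,0,-8.5,8.5,0],[0,0,0,0,-10.5,6.5,0]]' && python3 -m handwheel '[[0,0,0,0,-1,-1,0],[0,0,0,0,-2,-2,0],[0,0,0,0,-2.6,-2.6,0],[0,0,0,0,-2.6,-2.6,0],[0,0,0,0,-2.6,-2.6,0],[0,0,0,0,-2.6,-2.6,0],[0,0,0,0,-2.6,-2.6,0],[0,0,0,0,-2.6,-2.6,0]]'
cat > chk.py <<'E'
from m import *; from p import *
def lines():
  for nm in('wrist','side'):
    QQ=tob(cloud(load(nm)));x,y,z=np.moveaxis(QQ,-1,0)
    for yc,lo,hi in((-.11,-.19,-.052),(.006,-.052,.06)):
      q=QQ[(z>.09)&(z<.17)&(y>lo)&(y<hi)&(x>-.01)&(x<.2)]
      if len(q)>50: print(nm,yc,len(q),'xmin',np.percentile(q[:,0],.3).round(4),[ [float(e.round(3))]+np.percentile(q[abs(q[:,0]-e)<.005][:,1],[1,99]).round(3).tolist() for e in np.arange(.01,.2,.02) if (abs(q[:,0]-e)<.005).sum()>10])
E
python3 - <<'E'
from chk import *
print(tob(cur()[1]),cur()[2]['q'].round(1))
d=snap('wrist','w11.png');snap('side','s11.png');lines()
E
```

```text
clock: 16.18
tool_pos: [0.5687, -0.1191, 0.1177]
ee_rot: [-133.6, -0.3, 88.4]
ft_force: [-1.7, 0.5, -4.1]
width: 0.0852
clock: 16.85
tool_pos: [0.579, -0.1213, 0.1685]
ee_rot: [-134.7, -0.1, 88.5]
ft_force: [0.0, 0.7, -0.3]
width: 0.0856
[-0.07579313 -0.11258289  0.16851359] [-16.8 -30.6 -40.5  36.3  10.7 -10.9]
wrist -0.11 10702 xmin 0.0076 [[0.01, -0.132, -0.091], [0.03, -0.145, -0.077], [0.05, -0.15, -0.073], [0.07, -0.152, -0.072], [0.09, -0.15, -0.074], [0.11, -0.149, -0.077], [0.13, -0.148, -0.077], [0.15, -0.149, -0.076], [0.17, -0.145, -0.08], [0.19, -0.132, -0.094]]
wrist 0.006 7744 xmin 0.0091 [[0.01, -0.011, 0.025], [0.03, -0.027, 0.037], [0.05, -0.032, 0.031], [0.07, -0.034, 0.034], [0.09, -0.033, -0.016], [0.11, -0.031, -0.007], [0.13, -0.029, -0.0], [0.15, -0.027, 0.009], [0.17, -0.025, 0.017], [0.19, -0.01, 0.022]]
side -0.11 969 xmin 0.0075 [[0.01, -0.132, -0.092], [0.03, -0.143, -0.082], [0.05, -0.149, -0.081], [0.07, -0.152, -0.084], [0.09, -0.146, -0.077]]
side 0.006 997 xmin 0.009 [[0.01, -0.012, 0.025], [0.03, -0.028, 0.037], [0.05, -0.031, 0.03], [0.07, -0.034, 0.033], [0.09, -0.033, 0.034], [0.11, -0.031, -0.025], [0.13, -0.03, -0.027]]
```

Run:
```python
from m import *; from p import *
d={'frame':cv2.imread('pics/top0.png')}
dd=snap('top','top12.png');Q=tob(cloud(dd));hsv=cv2.cvtColor(dd['frame'],cv2.COLOR_BGR2HSV)
h,s,v=np.moveaxis(hsv.astype(int),-1,0)
for nm,m in(('green',(h>50)&(h<80)&(s>120)),('purple',(h>130)&(h<160)&(s>100)),('red',((h<6)|(h>174))&(s>150)),('jar',(h>15)&(h<25)&(s>180))):
    k,l,st,c=cv2.connectedComponentsWithStats(m.astype(np.uint8))
    for i in range(1,k):
        if st[i,4]>40: q=Q[l==i];print(nm,st[i,:5],np.nanmin(q,0).round(3),np.nanmax(q,0).round(3))
```

```text
green [270 245  11  21  90] [-0.308 -0.087  0.02 ] [-0.24  -0.057  0.059]
purple [181 257  54  32 747] [-0.402  0.06   0.018] [-0.292  0.235  0.086]
red [105 208  68  44 397] [-0.293  0.293 -0.004] [-0.137  0.529  0.018]
red [455 224  20  20 302] [-0.193 -0.773  0.003] [-0.125 -0.699  0.038]
red [493 316  19  12 132] [-0.532 -1.266 -0.676] [-0.49  -1.239 -0.506]
jar [374 166  21  20 307] [-0.029 -0.445  0.113] [ 0.036 -0.378  0.129]
```

View pics/top12.png

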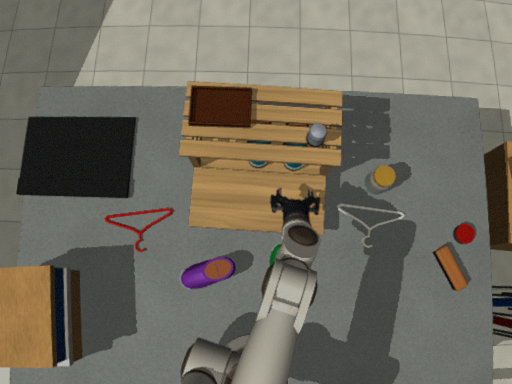

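```bash
cat >> p.py <<'E'
def Ftcp(fx,fz,a):
    a=np.deg2rad(a);return fx-.011*(np.sin(a)+np.cos(a)),fz-.011*(np.sin(a)-np.cos(a))
def panel(phi,a,s=.025):
    f=np.deg2rad(phi);A=np.deg2rad(a);u=np.array([-np.cos(f),np.sin(f)]);n=np.array([-np.sin(f),-np.cos(f)])
    H=np.array([-.007,.073])
    F=H+.194*u+.007*n-s*np.array([-np.sin(A),np.cos(A)]) if phi<90-a else H+(.194-s)*u+.007*n
    return Ftcp(*F,a)
E
python3 - <<'E'
from m import *; from p import *
x,z=panel(0,30);print(x,z)
wq([(-.12,0,.2,40,0),(-.235,.14,.2,30,0),(-.235,.14,.1,30,0),(-.228,.14,z,30,0)])
E
```

```text
-0.20352627944162882 0.04837564434701784
rv [0.084 0.01  0.011] cm [11.34 -5.18  0.88] deg 4.9 dist 12.5
rv [0.258 0.011 0.01 ] cm [ 25.5  -13.13   8.9 ] deg 14.8 dist 30.0
rv [0.258 0.011 0.01 ] cm [25.5  -6.03 15.94] deg 14.8 dist 30.7
rv [0.258 0.011 0.01 ] cm [25.48 -1.88 19.08] deg 14.8 dist 31.9
```

```bash
python3 -m handwheel '[[0.03,0,0,3.6,-1.7,0.3,255],[0.06,0,0,7.2,-3.4,0.6,255],[0.1,0.01,0.01,11,-5.2,1.2,255],[0.14,0.01,0.01,14.3,-7.2,3,255],[0.18,0.01,0.01,17.5,-9,5,255],[0.22,0.01,0.01,20.7,-11,7,255],[0.258,0.01,0.01,23.5,-12.5,8.5,255],[0.258,0.01,0.01,25.5,-13,8.9,255]]'
python3 - <<'E'
from m import *; from p import *
print(cur()[2]['q'].round(1),tob(cur()[1]))
x,z=panel(0,30)
wq([(-.235,.14,.13,30,0),(-.232,.14,.09,30,0),(-.23,.14,z,30,0),(x+.002,.14,z,30,0)])
E
```

```text
clock: 17.67
tool_pos: [0.4296, 0.1397, 0.2006]
ee_rot: [-120.0, 0.0, 87.7]
ft_force: [2.0, -0.8, -0.7]
width: -0.0002
[ 26.4 -37.1 -33.2  67.1 -13.9  25.3] [-0.23590707  0.14196995  0.20056486]
rv [0.    0.003 0.001] cm [-0.19  6.16  3.45] deg 0.2 dist 7.1
rv [0.    0.003 0.001] cm [-0.19  9.77  5.19] deg 0.2 dist 11.1
rv [0.    0.003 0.001] cm [-0.19 13.47  7.1 ] deg 0.2 dist 15.2
rv [0.    0.003 0.001] cm [-0.19 14.9   4.64] deg 0.2 dist 15.6
```

```bash
python3 -m handwheel '[[0,0,0,-0.1,3,1.7,255],[0,0,0,-0.2,6,3.4,255],[0,0,0,-0.2,8.5,4.6,255],[0,0,0,-0.2,11,5.9,255],[0,0,0,-0.2,13.4,7.1,255],[0,0,0,-0.2,13.9,6.3,255],[0,0,0,-0.2,14.4,5.4,255],[0,0,0,-0.2,14.9,4.7,255]]'
python3 - <<'E'
from m import *; from p import *
o=cur()[2];print(o['q'].round(1),tob(cur()[1]),o['ft_force'].round(1))
L=[(5,30),(12,31),(19,32),(26,34),(33,36),(40,38),(47,40),(54,43)]
wq([(*[panel(f,a)[0],.14,panel(f,a)[1]],a,0) for f,a in L])
E
```

```text
clock: 18.33
tool_pos: [0.4654, 0.134, 0.0465]
ee_rot: [-120.0, 0.1, 87.7]
ft_force: [-38.9, 1.0, 7.7]
width: 0.0002
[ 23.1 -31.3 -47.2  46.6 -12.5  22.3] [-0.19989481  0.13775172  0.0464699 ] [-38.9   1.    7.7]
rv [ 0.     0.002 -0.001] cm [ 0.22 -1.81 -0.64] deg 0.1 dist 1.9
rv [-0.017  0.002 -0.001] cm [ 0.22 -3.69 -2.07] deg 1.0 dist 4.2
rv [-0.035  0.002 -0.001] cm [ 0.21 -5.4  -3.73] deg 2.0 dist 6.6
rv [-0.07   0.002 -0.001] cm [ 0.21 -6.87 -5.6 ] deg 4.0 dist 8.9
rv [-0.105  0.002 -0.001] cm [ 0.21 -8.11 -7.65] deg 6.0 dist 11.2
rv [-0.139  0.002 -0.001] cm [ 0.2  -9.1  -9.85] deg 8.0 dist 13.4
rv [-0.174  0.002 -0.001] cm [  0.2   -9.83 -12.15] deg 10.0 dist 15.6
rv [-0.227  0.002 -0.   ] cm [  0.19 -10.21 -14.25] deg 13.0 dist 17.5
```

```bash
python3 -m handwheel '[[0,0,0,0,-0.3,0.5,255],[0,0,0,0.1,-0.9,0.4,255],[0,0,0,0.2,-2.1,-0.1,255],[0,0,0,0.2,-3,-0.8,255],[-0.017,0,0,0.2,-4,-1.55,255],[-0.035,0,0,0.2,-5.7,-3.2,255],[-0.05,0,0,0.2,-6.4,-4.2,255],[-0.07,0,0,0.2,-7.2,-5.1,255]]'
python3 - <<'E'
from m import *; from p import *
o=cur()[2];print(o['q'].round(1),tob(cur()[1]),o['ft_force'].round(1))
d=snap('side','s13.png')
cv2.imwrite('pics/s13c.png',cv2.resize(d['frame'][100:320,150:450],None,fx=2.3,fy=2.3))
L=[(33,36),(40,38),(47,40),(54,43),(61,46),(68,49)]
wq([(*[panel(f,a)[0]-.005,.14,panel(f,a)[1]],a,0) for f,a in L])
E
```

```text
clock: 19.0
tool_pos: [0.4735, 0.1361, 0.1368]
ee_rot: [-124.2, 0.0, 87.7]
ft_force: [-1.0, 0.5, -1.6]
width: 0.0003
[ 24.  -35.6 -41.2  53.1 -14.5  22.3] [-0.19192004  0.14017163  0.1368118 ] [-1.   0.5 -1.6]
rv [-0.027  0.001  0.001] cm [-0.04 -0.66 -1.85] deg 1.6 dist 2.0
rv [-0.062  0.001  0.001] cm [-0.04 -1.48 -4.11] deg 3.6 dist 4.4
rv [-0.097  0.001  0.001] cm [-0.04 -2.02 -6.47] deg 5.6 dist 6.8
rv [-0.149  0.001  0.001] cm [-0.04 -2.24 -8.59] deg 8.6 dist 8.9
rv [-0.202  0.     0.001] cm [ -0.04  -2.19 -10.61] deg 11.6 dist 10.8
rv [-0.254  0.     0.001] cm [ -0.05  -1.88 -12.62] deg 14.6 dist 12.8
```

View pics/s13c.png

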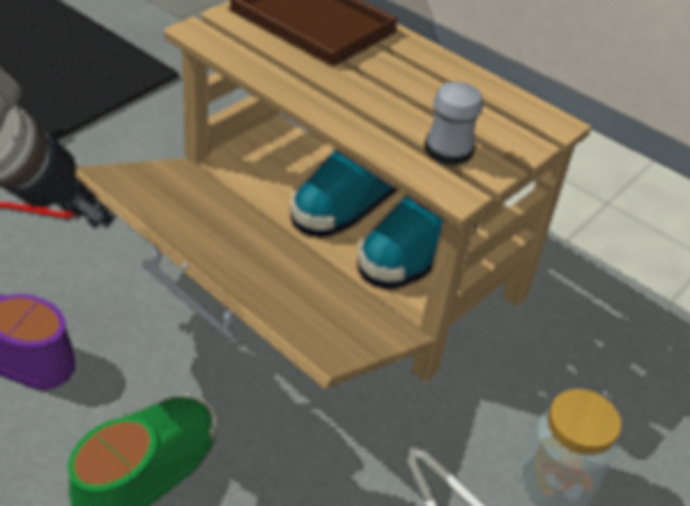

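```bash
python3 -m handwheel '[[-0.015,0,0,0,-0.35,-1,255],[-0.03,0,0,0,-0.66,-1.9,255],[-0.062,0,0,0,-1.48,-4.1,255],[-0.08,0,0,0,-1.75,-5.3,255],[-0.097,0,0,0,-2,-6.5,255],[-0.149,0,0,0,-2.24,-8.6,255],[-0.2,0,0,0,-2.2,-10.6,255],[-0.254,0,0,0,-1.9,-12.6,255]]'
python3 - <<'E'
from m import *; from p import *
o=cur()[2];print(o['q'].round(1),tob(cur()[1]),o['ft_force'].round(1))
d=snap('side','s14.png')
Q=tob(cloud(d));x,y,z=np.moveaxis(Q,-1,0)
q=Q[(abs(y+.19)<.02)&(x<-.012)&(x>-.25)&(z>.1)&(z<.26)]
if len(q): k=q[:,2].argmax();print(q[k],np.rad2deg(np.arctan2(q[k,2]-.073,-.007-q[k,0])))
L=[(75,52),(80,55),(84,57),(86,58)]
wq([(*[panel(f,a)[0]-.005,.14,panel(f,a)[1]],a,0) for f,a in L])
E
```

```text
clock: 19.72
tool_pos: [0.5684, 0.132, 0.2229]
ee_rot: [-138.8, 0.1, 87.6]
ft_force: [-1.2, 0.8, -0.4]
width: -0.0
[ 21.2 -34.1 -38.7  39.1 -17.6  16. ] [-0.09695342  0.1400891   0.222924  ] [-1.2  0.8 -0.4]
[-0.08471218 -0.17108905  0.25369384] 66.728594846491
rv [-0.051  0.001 -0.001] cm [-0.    0.7  -1.84] deg 2.9 dist 2.0
rv [-0.103  0.001 -0.   ] cm [-0.    1.6  -3.01] deg 5.9 dist 3.4
rv [-0.138  0.001 -0.   ] cm [-0.    2.38 -3.9 ] deg 7.9 dist 4.6
rv [-0.155  0.001 -0.   ] cm [-0.    2.79 -4.32] deg 8.9 dist 5.1
```

```bash
python3 -m handwheel '[[-0.03,0,0,0,0.35,-0.9,255],[-0.051,0,0,0,0.7,-1.85,255],[-0.08,0,0,0,1.15,-2.4,255],[-0.1,0,0,0,1.6,-3,255],[-0.12,0,0,0,2,-3.45,255],[-0.138,0,0,0,2.4,-3.9,255],[-0.138,0,0,0,2.4,-3.9,255],[-0.138,0,0,0,2.4,-3.9,255]]'
python3 - <<'E'
from m import *; from p import *
o=cur()[2];print(o['q'].round(1),tob(cur()[1]),o['ft_force'].round(1))
d=snap('side','s15.png')
Q=tob(cloud(d));x,y,z=np.moveaxis(Q,-1,0);hsv=cv2.cvtColor(d['frame'],cv2.COLOR_BGR2HSV)
q=Q[(abs(y+.15)<.05)&(x<-.003)&(x>-.06)&(z>.11)&(z<.26)]
f=np.polyfit(q[:,2],q[:,0],1);print(len(q),'face slope deg',np.rad2deg(np.arctan(f[0])),'x at .073',np.polyval(f,.073),'x at .243',np.polyval(f,.243))
b=Q[(abs(y)<.05)&(x<-.045)&(x>-.11)&(z>.2)&(z<.27)];print('bar',len(b),np.median(b,0) if len(b) else'',b.min(0),b.max(0))
E
```

```text
clock: 20.43
tool_pos: [0.6107, 0.1301, 0.234]
ee_rot: [-146.4, 0.1, 87.6]
ft_force: [-0.5, -0.1, 0.3]
width: 0.0002
[ 20.1 -32.9 -41.6  27.  -18.6  12.8] [-0.05463697  0.1399129   0.23395409] [-0.5 -0.1  0.3]
1129 face slope deg -9.742673993893037 x at .073 -0.01091468251668435 x at .243 -0.040103647073068904
bar 126 [-0.08423756 -0.00337508  0.23691736] [-0.08806721 -0.04995397  0.23018412] [-0.04528878  0.04933523  0.26734181]
```

```bash
cat >> p.py <<'E'
def bp(x,z,a,y=0.):
    from m import fromb
    A=np.deg2rad(a);go(fromb([x,y,z]),tool(bd([np.sin(A),0,-np.cos(A)]),bd([np.cos(A),0,np.sin(A)])))
E
python3 - <<'E'
from m import *; from p import *
wq([(-.12,.14,.25,57,0)])
A=np.deg2rad(62);u=np.array([np.sin(A),-np.cos(A)])
bx,bz=-.0845,.234
for d in(-.07,.004): t=np.array([bx,bz])+d*u;print(t);bp(*t,62)
E
```

```text
rv [-0.01   0.002 -0.   ] cm [ 0.   -6.31  2.3 ] deg 0.6 dist 6.7
[-0.14630633  0.26686301]
rv [-0.076  1.571 -0.076] cm [-14.    -9.43   2.37] deg 90.2 dist 17.0
[-0.08096821  0.23212211]
rv [-0.076  1.571 -0.076] cm [-14.    -2.07   1.66] deg 90.2 dist 14.2
```

```bash
python3 -m handwheel '[[0,0.1,0,0,-2,0.6,255],[-0.01,0.2,-0.01,0,-4,1.2,230],[-0.015,0.32,-0.015,-1,-6,1.8,183],[-0.02,0.44,-0.02,-3.5,-7.5,2.4,183],[-0.027,0.56,-0.027,-6.5,-9,2.4,183],[-0.033,0.68,-0.033,-9.5,-9.4,2.4,183],[-0.039,0.8,-0.039,-12,-9.4,2.4,183],[-0.044,0.92,-0.044,-14,-9.4,2.4,183]]'
python3 - <<'E'
from m import *; from p import *
print(cur()[2]['q'].round(1),tob(cur()[1]))
A=np.deg2rad(62);u=np.array([np.sin(A),-np.cos(A)])
bx,bz=-.0845,.234
for d in(-.07,.004): t=np.array([bx,bz])+d*u;bp(*t,62)
E
```

```text
clock: 21.15
tool_pos: [0.5586, -0.0008, 0.2721]
ee_rot: [-133.9, -43.3, 53.4]
ft_force: [0.2, 0.3, 0.2]
width: 0.0238
[  0.7 -48.5 -46.6  33.5  -1.6  54.6] [-0.10118173  0.00701318  0.272147  ]
rv [-0.038  0.645 -0.055] cm [-2.63 -3.58  1.19] deg 37.2 dist 4.6
rv [-0.038  0.645 -0.055] cm [-2.34  3.81  0.8 ] deg 37.2 dist 4.5
```

Run:
```python
from m import *; from p import *
A=np.deg2rad(40);u=np.array([np.sin(A),-np.cos(A)])
bx,bz=-.0845,.234
for d in(-.06,.004): t=np.array([bx,bz])+d*u;print(t);bp(*t,40)
```

```text
[-0.12306726  0.27996267]
rv [0.086 0.643 0.315] cm [-0.78 -2.29 -0.24] deg 41.3 dist 2.4
[-0.08192885  0.23093582]
rv [0.086 0.643 0.315] cm [-2.46  3.79  0.89] deg 41.3 dist 4.6
```

```bash
python3 -m handwheel '[[0.01,0.08,0.04,0,-1.2,0,183],[0.02,0.16,0.08,-0.3,-2.2,-0.2,183],[0.032,0.24,0.118,-0.5,-2.3,-0.2,183],[0.043,0.32,0.157,-0.7,-2.3,-0.2,183],[0.054,0.4,0.196,-0.8,-2.3,-0.2,183],[0.065,0.48,0.236,-0.8,-2.3,-0.2,183],[0.075,0.56,0.275,-0.8,-2.3,-0.2,183],[0.086,0.643,0.315,-0.8,-2.3,-0.2,183]]'
python3 - <<'E'
from m import *; from p import *
print(cur()[2]['q'].round(1),tob(cur()[1]))
d=snap('wrist','w16.png');d2=snap('side','s16.png')
cv2.imwrite('pics/c16.png',np.hstack([cv2.resize(d['frame'],(400,300)),cv2.resize(d2['frame'][100:280,190:430],(400,300))]))
Q=tob(cloud(d2));x,y,z=np.moveaxis(Q,-1,0)
b=Q[(y<-.04)&(y>-.085)&(x<-.06)&(x>-.12)&(z>.2)&(z<.26)];print('bar',len(b),np.median(b,0) if len(b) else'')
A=np.deg2rad(40);u=np.array([np.sin(A),-np.cos(A)])
bx,bz=-.0845,.234
for dd in(-.06,.004): t=np.array([bx,bz])+dd*u;bp(*t,40)
E
```

```text
clock: 21.82
tool_pos: [0.5358, -0.0053, 0.2792]
ee_rot: [-90.2, -39.8, -2.3]
ft_force: [-0.0, -0.2, -0.3]
width: 0.0239
[  0.4 -35.3 -28.5  57.   -1.9  92.1] [-0.12378947  0.00153579  0.27917863]
bar 87 [-0.08240457 -0.06516662  0.2374779 ]
rv [ 0.003  0.004 -0.002] cm [ 0.01 -0.03 -0.13] deg 0.3 dist 0.1
rv [ 0.003  0.004 -0.002] cm [ 0.02  6.37 -0.11] deg 0.3 dist 6.4
```

```bash
python3 -m handwheel '[[0,0,0,0.2,1,0,183],[0,0,0,0.2,2.2,0,183],[0,0,0,0.2,3.4,0,183],[0,0,0,0.2,4.6,0,183],[0,0,0,0.2,5.6,0,183],[0,0,0,0.2,6.4,0,183],[0,0,0,0.2,6.4,0,220],[0,0,0,0.2,6.4,0,255]]' && python3 -m handwheel '[[0,0,0,0,0,0,255],[0,0,0,0,0,0,255],[0,0,0,0,0,0,255],[0,0,0,0,0,0,255],[0,0,0,0,0,0,255],[0,0,0,0,0,0,255],[0,0,0,0,0,0,255],[0,0,0,0,0,0,255]]'
python3 - <<'E'
from m import *; from p import *
C,p,o=cur();print(tob(p),o['width'],o['ft_force'],C.inv().apply(bd([1,0,0])).round(3),C.inv().apply([0,0,1]).round(3))
E
```

```text
clock: 22.58
tool_pos: [0.5782, -0.0074, 0.2291]
ee_rot: [-90.5, -39.8, -1.9]
ft_force: [4.2, 0.3, -9.4]
width: 0.0081
clock: 23.25
tool_pos: [0.5779, -0.0074, 0.229]
ee_rot: [-90.5, -39.8, -1.9]
ft_force: [6.5, -0.3, -11.2]
width: 0.0078
[-0.08164872  0.00122063  0.22899877] 0.007763644340649606 [  6.51095567  -0.29023065 -11.23894499] [ 0.769  0.64  -0.003] [ 0.64  -0.769 -0.006]
```

Run:
```python
from m import *; from p import *
d=snap('side','s17.png');Q=tob(cloud(d));x,y,z=np.moveaxis(Q,-1,0)
for lo,hi in((-.08,-.07),(-.07,-.055),(-.055,-.04),(.06,.08)):
    b=Q[(y<hi)&(y>lo)&(x<-.05)&(x>-.12)&(z>.215)&(z<.26)];print('bar',lo,len(b),np.median(b,0).round(4) if len(b) else'')
q=Q[(abs(y+.15)<.05)&(x<-.003)&(x>-.06)&(z>.11)&(z<.26)]
f=np.polyfit(q[:,2],q[:,0],1);print(len(q),'face slope deg',np.rad2deg(np.arctan(f[0])),'x at .243',np.polyval(f,.243))
```

```text
bar -0.08 17 [-0.0862 -0.0765  0.2344]
bar -0.07 67 [-0.0737 -0.0663  0.2384]
bar -0.055 19 [-0.0865 -0.0468  0.2352]
bar 0.06 0 
1107 face slope deg -10.531368545072704 x at .243 -0.042512305655113575
```

```bash
python3 -m handwheel '[[0,0,0,0.5,0.14,0,255],[0,0,0,0.95,0.28,0,255],[0,0,0,1.4,0.4,0,255],[0,0,0,1.84,0.54,0,255],[0,0,0,2.1,0.64,0,255],[0,0,0,2.4,0.76,0,255],[0,0,0,2.7,0.88,0,255],[0,0,0,2.95,0.97,0,255]]'
cat > pan.py <<'E'
from m import *; from p import *
def pan(new=True):
    d=snap('side') if new else load('side');Q=tob(cloud(d));x,y,z=np.moveaxis(Q,-1,0)
    q=Q[(abs(y+.15)<.05)&(x<-.003)&(x>-.06)&(z>.11)&(z<.26)]
    f=np.polyfit(q[:,2],q[:,0],1);print(len(q),'face slope deg',np.rad2deg(np.arctan(f[0])).round(2),'x at .243',np.polyval(f,.243).round(4))
    C,p,o=cur();print(tob(p).round(4),'w',o['width'].round(4),'f',o['ft_force'].round(1))
E
python3 -c "
from pan import *
pan()"
```

```text
clock: 23.97
tool_pos: [0.6073, -0.0085, 0.2409]
ee_rot: [-90.4, -39.8, -2.0]
ft_force: [-35.9, 0.5, 4.9]
width: 0.0078
1396 face slope deg -0.31 x at .243 -0.0121Traceback (most recent call last):
  File "<string>", line 3, in <module>
    pan()
    ~~~^^
  File "pan.py", line 6, in pan
    C,p,o=cur();print(tob(p).round(4),'w',o['width'].round(4),'f',o['ft_force'].round(1))
                                          ^^^^^^^^^^^^^^^^
AttributeError: 'float' object has no attribute 'round'
```

```bash
sed -i "s/o\['width'\].round(4)/round(o['width'],4)/" pan.py && python3 -m handwheel '[[0,0,0,-0.04,-0.03,0,255],[0,0,0,-0.08,-0.06,0,255],[0,0,0,-0.12,-0.1,0,255],[0,0,0,-0.15,-0.13,0,255],[0,0,0,-0.15,-0.13,0,255],[0,0,0,-0.15,-0.13,0,255],[0,0,0,-0.15,-0.13,0,255],[0,0,0,-0.15,-0.13,0,255]]' && python3 -c "
from pan import *
pan()"
```

```text
clock: 24.68
tool_pos: [0.6054, -0.0085, 0.2407]
ee_rot: [-90.4, -39.8, -2.0]
ft_force: [6.0, -1.0, -20.6]
width: 0.0073
1379 face slope deg -0.87 x at .243 -0.0137
[-0.0542  0.0013  0.2407] w 0.0077 f [  6.   -1.1 -20.5]
```

```bash
python3 -m handwheel '[[0,0,0,-0.02,0.02,0,255],[0,0,0,-0.03,0.04,0,255],[0,0,0,-0.04,0.05,0,255],[0,0,0,-0.05,0.06,0,255],[0,0,0,-0.05,0.06,0,255],[0,0,0,-0.05,0.06,0,255],[0,0,0,-0.05,0.06,0,255],[0,0,0,-0.05,0.06,0,255]]' && python3 -c "
from pan import *
pan()"
```

```text
clock: 25.4
tool_pos: [0.6054, -0.0084, 0.2408]
ee_rot: [-90.4, -39.9, -2.0]
ft_force: [5.6, -1.3, -20.3]
width: 0.0073
1387 face slope deg -0.78 x at .243 -0.0135
[-0.0541  0.0013  0.2407] w 0.0074 f [  5.6  -0.6 -19.6]
```

```bash
python3 -m handwheel '[[0,0,0,-0.05,0.06,0,255],[0,0,0,-0.1,0.12,0,255],[0,0,0,-0.13,0.15,0,255],[0,0,0,-0.13,0.15,0,255],[0,0,0,-0.13,0.15,0,255],[0,0,0,-0.13,0.15,0,255],[0,0,0,-0.13,0.15,0,255],[0,0,0,-0.13,0.15,0,255]]' && python3 -c "
from pan import *
pan()"
```

```text
clock: 26.12
tool_pos: [0.6059, -0.0085, 0.2408]
ee_rot: [-90.4, -40.1, -2.0]
ft_force: [3.1, -1.3, -9.0]
width: 0.0074
1382 face slope deg -0.63 x at .243 -0.0131
[-0.0536  0.0013  0.2407] w 0.0078 f [ 3.1 -1.5 -7.7]
```

```bash
python3 -m handwheel '[[0,0,0,-0.04,0.05,0,255],[0,0,0,-0.09,0.11,0,255],[0,0,0,-0.09,0.11,0,255],[0,0,0,-0.09,0.11,0,255],[0,0,0,-0.11,0.09,0,255],[0,0,0,-0.13,0.08,0,255],[0,0,0,-0.13,0.08,0,255],[0,0,0,-0.13,0.08,0,255]]' && python3 -c "
from pan import *
pan()"
```

```text
clock: 26.83
tool_pos: [0.6058, -0.0084, 0.2406]
ee_rot: [-90.4, -40.2, -2.0]
ft_force: [-1.6, -1.4, 6.0]
width: 0.0073
1380 face slope deg -0.7 x at .243 -0.0133
[-0.0537  0.0013  0.2406] w 0.008 f [-1.2 -1.   6.8]
```

```bash
python3 -m handwheel '[[0,0,0,0,-0.05,0,255],[0,0,0,-0.01,-0.08,0,255],[0,0,0,-0.02,-0.1,0,255],[0,0,0,-0.03,-0.12,0,255],[0,0,0,-0.04,-0.13,0,255],[0,0,0,-0.04,-0.13,0,255],[0,0,0,-0.04,-0.13,0,255],[0,0,0,-0.04,-0.13,0,255]]' && python3 -c "
from pan import *
pan()"
```

```text
clock: 27.55
tool_pos: [0.6044, -0.0084, 0.2402]
ee_rot: [-90.4, -40.1, -2.0]
ft_force: [1.7, -1.7, 5.7]
width: 0.0079
1372 face slope deg -1.17 x at .243 -0.0146
[-0.0551  0.0013  0.2402] w 0.0074 f [ 1.3 -1.2  5.8]
```

```bash
python3 -m handwheel '[[0,0,0,-0.01,-0.02,0,255],[0,0,0,-0.02,-0.04,0,255],[0,0,0,-0.03,-0.05,0,255],[0,0,0,-0.04,-0.06,0,255],[0,0,0,-0.04,-0.06,0,255],[0,0,0,-0.04,-0.06,0,255],[0,0,0,-0.04,-0.06,0,255],[0,0,0,-0.04,-0.06,0,255]]' && python3 -c "
from pan import *
pan()"
```

```text
clock: 28.27
tool_pos: [0.6036, -0.0084, 0.2399]
ee_rot: [-90.4, -40.0, -2.0]
ft_force: [4.1, -1.9, 5.3]
width: 0.0076
1378 face slope deg -1.48 x at .243 -0.0155
[-0.0559  0.0013  0.24  ] w 0.0075 f [ 2.9 -1.9  5.6]
```

```bash
python3 -m handwheel '[[0,0,0,0.05,0.04,0,255],[0,0,0,0.1,0.08,0,255],[0,0,0,0.15,0.12,0,255],[0,0,0,0.2,0.16,0,255],[0,0,0,0.25,0.2,0,255],[0,0,0,0.3,0.24,0,255],[0,0,0,0.33,0.26,0,255],[0,0,0,0.33,0.26,0,255]]' && python3 -c "
from pan import *
pan()" && python3 -m handwheel '[[0,0,0,-0.06,-0.05,0,255],[0,0,0,-0.1,-0.08,0,255],[0,0,0,-0.1,-0.08,0,255],[0,0,0,-0.1,-0.08,0,183],[0,0,0,-0.1,-0.08,0,183],[0,0,0,-0.1,-0.08,0,183],[0,0,0,-0.1,-0.08,0,183],[0,0,0,-0.1,-0.08,0,183]]' && python3 -c "
from pan import *
pan()"
```

```text
clock: 28.98
tool_pos: [0.607, -0.0085, 0.2409]
ee_rot: [-90.4, -40.0, -2.0]
ft_force: [-12.7, -2.0, 14.0]
width: 0.0078
1393 face slope deg -0.4 x at .243 -0.0122
[-0.0525  0.0013  0.2409] w 0.0075 f [-13.5  -2.5  13.5]
clock: 29.7
tool_pos: [0.6058, -0.0083, 0.2384]
ee_rot: [-90.4, -39.9, -2.0]
ft_force: [-0.3, -0.3, 0.4]
width: 0.0243
1390 face slope deg -0.65 x at .243 -0.0131
[-0.0536  0.0014  0.2386] w 0.0243 f [ 0.2 -0.8  0. ]
```

```bash
python3 -m handwheel '[[0,0,0,-0.15,0,0,183],[0,0,0,-0.3,0,0,183],[0,0,0,-0.4,0,0,183],[0,0,0,-0.5,0,0,183],[0,0,0,-0.55,0,0,183],[0,0,0,-0.6,0,0,183],[0,0,0,-0.6,0,0,183],[0,0,0,-0.6,0,0,183]]' && python3 -c "
from pan import *
pan()"
```

```text
clock: 30.42
tool_pos: [0.6015, -0.0083, 0.2355]
ee_rot: [-90.4, -40.0, -2.0]
ft_force: [0.0, -0.5, -0.2]
width: 0.024
1397 face slope deg -0.58 x at .243 -0.013
[-0.058   0.0013  0.2354] w 0.0238 f [0.3 0.7 0.3]
```

```bash
for i in 1 2; do python3 -m handwheel '[[0,0,0,-0.04,0,0,183],[0,0,0,-0.08,0,0,183],[0,0,0,-0.12,0,0,183],[0,0,0,-0.15,0,0,183],[0,0,0,-0.15,0,0,183],[0,0,0,-0.15,0,0,183],[0,0,0,-0.15,0,0,183],[0,0,0,-0.15,0,0,183]]' | grep -E "force|pos"; python3 -c "
from pan import *
pan()"; done
```

```text
tool_pos: [0.6004, -0.0082, 0.2347]
ft_force: [0.3, -0.6, 3.2]
1381 face slope deg -0.95 x at .243 -0.0141
[-0.0591  0.0013  0.2347] w 0.024 f [0.4 0.3 2.6]
tool_pos: [0.5996, -0.0082, 0.2344]
ft_force: [3.3, 0.1, 5.0]
1369 face slope deg -1.22 x at .243 -0.0148
[-0.0599  0.0013  0.2344] w 0.0241 f [ 3.8 -0.3  4.2]
```

```bash
python3 -m handwheel '[[0,0,0,-0.02,0,0,183],[0,0,0,-0.04,0,0,183],[0,0,0,-0.06,0,0,183],[0,0,0,-0.06,0,0,183],[0,0,0,-0.06,0,0,183],[0,0,0,-0.06,0,0,183],[0,0,0,-0.06,0,0,183],[0,0,0,-0.06,0,0,183]]' | grep -E "force|pos"; python3 -c "
from pan import *
pan()"; python3 -m handwheel '[[0,0,0,0.1,0,0,183],[0,0,0,0.2,0,0,183],[0,0,0,0.3,0,0,183],[0,0,0,0.5,0,0,183],[0,0,0,0.7,0,0,183],[0,0,0,0.8,0,0,183],[0,0,0,0.8,0,0,183],[0,0,0,0.8,0,0,183]]' | grep -E "force|pos"; python3 -c "
from pan import *
pan()"
```

```text
tool_pos: [0.5993, -0.0082, 0.2343]
ft_force: [3.4, -1.0, 5.9]
1364 face slope deg -1.48 x at .243 -0.0153
[-0.0602  0.0013  0.2342] w 0.0241 f [3.7 0.1 5.8]
tool_pos: [0.6048, -0.0084, 0.2379]
ft_force: [-0.2, 0.3, -0.2]
1380 face slope deg -1.22 x at .243 -0.0149
[-0.0547  0.0013  0.238 ] w 0.0244 f [-0.6  0.1 -0.5]
```

```bash
python3 -m handwheel '[[0,0,0,0.15,0,0,183],[0,0,0,0.3,0,0,183],[0,0,0,0.45,0,0,183],[0,0,0,0.55,0,0,183],[0,0,0,0.65,0,0,183],[0,0,0,0.75,0,0,183],[0,0,0,0.8,0,0,183],[0,0,0,0.8,0,0,183]]' | grep -E "force|pos"; python3 -c "
from pan import *
pan()"
```

```text
tool_pos: [0.6111, -0.0086, 0.2434]
ft_force: [0.8, -0.3, 0.0]
1370 face slope deg -1.09 x at .243 -0.0143
[-0.0485  0.0014  0.2434] w 0.0244 f [0.5 0.3 0.3]
```

```bash
for i in 1 2; do python3 -m handwheel '[[0,0,0,0.04,0,0,183],[0,0,0,0.08,0,0,183],[0,0,0,0.12,0,0,183],[0,0,0,0.16,0,0,183],[0,0,0,0.2,0,0,183],[0,0,0,0.2,0,0,183],[0,0,0,0.2,0,0,183],[0,0,0,0.2,0,0,183]]' | grep -E "force|pos"; python3 -c "
from pan import *
pan()"; done
```

```text
tool_pos: [0.6125, -0.0086, 0.2445]
ft_force: [-0.8, 0.1, -1.7]
1393 face slope deg -0.51 x at .243 -0.0128
[-0.047   0.0014  0.2445] w 0.0243 f [-1.7 -0.2 -2.3]
tool_pos: [0.6131, -0.0087, 0.2448]
ft_force: [-10.5, 0.7, -0.1]
1398 face slope deg -0.36 x at .243 -0.0123
[-0.0464  0.0014  0.2449] w 0.0242 f [-10.2   0.5  -0.2]
```

```bash
python3 -m handwheel '[[0,0,0,0.04,0,0,183],[0,0,0,0.08,0,0,183],[0,0,0,0.1,0,0,183],[0,0,0,0.1,0,0,183],[0,0,0,0.1,0,0,183],[0,0,0,0.1,0,0,183],[0,0,0,0.1,0,0,183],[0,0,0,0.1,0,0,183]]' | grep -E "force|pos"; python3 -c "
from pan import *
pan()";  python3 -m handwheel '[[0,0,0,-0.3,0,0,183],[0,0,0,-0.6,0,0,183],[0,0,0,-0.85,0,0,183],[0,0,0,-0.9,-1,0,183],[0,0,0,-0.9,-3,0,183],[0,0,0,-0.9,-6,0,183],[0,0,0,-0.9,-9,0,183],[0,0,0,-0.9,-12,0,183]]' | grep -E "force|pos"; python3 -c "
from pan import *
pan()
print(cur()[2]['q'].round(1))"
```

```text
tool_pos: [0.6133, -0.0087, 0.2448]
ft_force: [-14.2, 0.9, -1.9]
1399 face slope deg -0.36 x at .243 -0.0122
[-0.0462  0.0014  0.2448] w 0.0241 f [-15.3   0.6  -0.7]
tool_pos: [0.5296, -0.0049, 0.3346]
ft_force: [1.3, -0.9, 0.9]
1391 face slope deg -0.39 x at .243 -0.0122
[-0.1314  0.0017  0.3417] w 0.0241 f [-0.   0.4  7. ]
[  0.5 -34.7 -21.4  62.9  -2.   91.9]
```

Run:
```python
from pan import *
d=snap('top','top_end.png');s=snap('side','side_end.png');pan(False)
for nm,a,b in(('top',cv2.imread('pics/top0.png'),d['frame']),('side',cv2.imread('pics/side0.png'),s['frame'])):
    for k,f in(('red',lambda h,s_,v:((h<6)|(h>174))&(s_>150)),('white',lambda h,s_,v:(s_<25)&(v>190)),('jarlid',lambda h,s_,v:(h>15)&(h<25)&(s_>180)),('tray',lambda h,s_,v:(h<12)&(s_>150)&(v<90)&(v>30)),('green',lambda h,s_,v:(h>50)&(h<80)&(s_>120)),('purple',lambda h,s_,v:(h>130)&(h<160)&(s_>100))):
        r=[]
        for im in(a,b):
            m=f(*np.moveaxis(cv2.cvtColor(im,cv2.COLOR_BGR2HSV).astype(int),-1,0)).astype(np.uint8)
            n,l,st,c=cv2.connectedComponentsWithStats(m);o=np.argsort(-st[1:,4])[:3]+1;r.append([(int(st[i,4]),c[i].round(1).tolist()) for i in o])
        print(nm,k,r[0],'|',r[1])
    # stopper: template
t=cv2.imread('pics/top0.png')[120:150,302:332];print(cv2.minMaxLoc(cv2.matchTemplate(d['frame'],t,cv2.TM_CCOEFF_NORMED)))
```

```text
1392 face slope deg -0.32 x at .243 -0.0122
[-0.1291  0.0017  0.3373] w 0.0241 f [-0.3  1.  -0.1]
top red [(399, [138.1, 222.1]), (303, [464.6, 233.3]), (127, [502.8, 321.5])] | [(397, [138.2, 222.1]), (302, [464.5, 233.2]), (129, [502.5, 321.4])]
top white [] | []
top jarlid [(300, [384.1, 175.5]), (9, [501.0, 212.8]), (6, [491.0, 182.8])] | [(312, [384.1, 175.4]), (10, [501.4, 214.1]), (6, [493.8, 217.3])]
top tray [(1693, [220.3, 106.2]), (103, [502.5, 321.5]), (3, [257.0, 198.0])] | [(1705, [220.3, 106.3]), (94, [502.3, 321.3]), (5, [258.0, 121.8])]
top green [(707, [281.4, 264.9]), (2, [61.5, 297.5]), (2, [66.0, 302.5])] | [(619, [282.7, 262.7]), (1, [98.0, 129.0]), (1, [253.0, 212.0])]
top purple [(741, [202.7, 274.4]), (3, [68.0, 306.0]), (3, [63.3, 307.7])] | [(641, [198.2, 275.1]), (5, [226.2, 275.6]), (2, [254.5, 209.5])]
side red [(288, [152.3, 183.3])] | [(289, [152.6, 183.4])]
side white [(757, [471.2, 234.3]), (680, [358.6, 336.4]), (196, [462.4, 196.1])] | [(2348, [64.1, 45.5]), (438, [466.9, 233.2]), (307, [337.6, 327.4])]
side jarlid [] | []
side tray [(773, [287.7, 105.6]), (23, [289.5, 123.0]), (20, [256.0, 104.8])] | [(770, [288.4, 106.1]), (37, [259.2, 106.5]), (20, [280.1, 118.0])]
side green [(1683, [212.8, 301.7]), (2, [35.0, 1.5]), (2, [43.5, 34.0])] | [(1688, [212.7, 301.6]), (3, [40.7, 23.0]), (3, [23.0, 61.0])]
side purple [(1378, [151.7, 248.7])] | [(1391, [151.7, 248.4])]
(-0.49152377247810364, 0.9725324511528015, (61, 341), (302, 120))
```

```bash
python3 -c "
from bench import env
print(env.job_done())"
```

```text
the job is handed in; nothing more can be done
None
```

I put the boot in heel first beside its mate, pressed the panel shut, tugged the bar, pressed the panel home again and handed the job in at about 33–34 s.

**Boot**
- My first push rode up over the toe, and the second left the boot about 10° askew. I gripped the toe inside the compartment and turned it straight.
- Just before closing, the boot was within about 1° of straight. It stood about 117 mm from its mate, middle to middle, with the toe tip 7.5 mm inside the front plane (the mate's is at 9 mm).
- I could not see either boot once the panel was shut.

**Panel**
- I pressed it with up to 36 N and it closed fully.
- Two tugs on the bar, each about 5–6 N, did not open it. The panel gave about 0.015–0.02 rad by the side camera, more than the 0.007 rad of free play described, and after the second tug it did not spring fully back.
- The resisting force rose as I pulled, so I took the catch to be holding. I then pressed it home again with about 15 N. The last camera reading matched the fully shut one, with the robot clear of the bench.

**Bystanders**
- The red hanger, tray, jar and door stopper are where they started, compared with the first pictures. The green boot shows no shift, and the purple one is unchanged in the side view; both are partly hidden from above.
- The check on the white hanger was inconclusive: its pixels were broken up by shadow. The arm never worked near it.

**Close calls**
- Joint 2 came to within about 0.05° of its lower limit three times.
- One finger contact on the panel's edge reached about 39 N.

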